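Clamp a sample vial with a winged knob beside a guard

TASK

Stand the sample vial upright on the clamp's base plate, in the gap between the moving pad and the V-shaped stop, let it go, and then turn the winged knob clockwise until the pad presses the vial snugly home into the V. Hold it firm but do not over-tighten, which would crack the vial; do not push against the thin guard plate behind the knob, and leave the other things on the bench where they are.

Things in the scene. Friction and masses are not known exactly. Their poses are not given: they have to be found in the camera images.
- vial: The loose sample vial: clear glass, black screw cap, 27 mm diameter, 58 mm tall, about 0.03 kg, starts standing on the bench. The glass is 27 mm wide up to about 45 mm above its foot: grasp it there. Origin at the centre of its underside, z up along it.
- clamp: The vial clamp, fixed: aluminium base plate 90 x 220 mm, 10 mm thick. Origin at the centre of its underside on the bench; +y is the clamping direction (long side), +x towards the guard, z up. At y = -60 mm a grey housing, 44 (x) by 56 (y) mm, top 45 mm above the bench, carries the winged knob. A rod with a rubber pad comes out of its +y side on the line x = 0.
- gap_floor (a point): Point of the base plate's top face (10 mm above the bench; axes as the clamp's) at clamp x = 0, y = 47 mm. The vial stands on this face, on the line x = 0 (within 7 mm), between pad and V stop. The steel V stop, 20 mm tall, opens towards the pad, mouth about 36 mm wide; it is adjustable: a vial home in it has its centre 5 mm or less in y from this point.
- pad_face (a point): Centre of the front face of the rubber pad (24 mm wide, 14 mm tall, top 30 mm above the bench), looking along the clamp's +y. At the start the gap from pad to V is 6 to 18 mm longer than the vial is wide; a vial set 3 mm clear of the pad always fits, and the pad then slides it into the V. The pad is sprung, so it stops when the vial is home though the knob turns on.
- wing (a joint): Angle of the winged knob, rad, 0 to 2.9, start 0 to 0.3; grows clockwise seen from above, which moves the pad along the clamp's +y. The wings point along (cos(0.6 - angle), sin(0.6 - angle)) in the clamp's x, y. It stays where it is left. The vial is home in the V 0.6 to 1.8 rad after the start (this must be felt) and snug some 0.5 rad later.
- wing_foot (a point): Foot of the knob on its vertical axis, 46.5 mm above the bench. Free turning takes 0.22 N m (friction). Once the vial is home the resisting torque climbs by 0.25 N m per rad: snug is 0.12 N m above free (12 N on the vial), under 0.06 too loose, over 0.18 too tight. Friction can turn round when you stop (0.22 either way), so compare readings taken the same way, moving or stopped.
- wing_top (a point): Centre of the top of the winged knob, on its axis, 80.5 mm above the bench. A black upright wing plate, 48 mm long, 8 mm thick, flat sides from 56 to 80 mm above the bench; below that a hub 18 mm in diameter down to the housing. Pinch it from above across its 8 mm thickness. The wing tips pass 7 mm from the guard.
- guard: Thin upright steel guard plate on the clamp, on the +x side of the knob: 4 mm thick, 100 mm long along the clamp's y, top 86 mm above the bench. Origin at its foot under its middle. Its near face is 31 mm from the knob's axis, so fingers at the wing clear it only if opened little. It must not be pushed (6 N at most).
- sample_pot: Bystander, loose: white sample pot with a white lid, 47 mm diameter, 66 mm tall; origin under its centre.
- beaker: Bystander, loose: clear beaker 54 mm diameter, 70 mm tall; origin under its centre.
- flask: Bystander, loose: conical flask 63 mm diameter, 103 mm tall; origin under its centre.
- dropper: Bystander, loose: small amber bottle with a black cap, 33 mm diameter, 85 mm tall; origin under its centre.

How it is judged:
On the way:
1. the vial stands released and upright on the base plate between the pad and the V stop, not yet clamped (x of vial in the frame of clamp between -0.007 and 0.007 m and y of vial in the frame of clamp between 0.02 and 0.06 m and z of vial in the frame of clamp between 0.007 and 0.013 m and angle between vial's own z axis and vertical below 0.1 rad and linear speed of vial below 0.01 m/s and contact force between the fingers and vial below 0.1 N and contact force between clamp and vial below 3 N), for 0.2 s.
At the end, for the whole second after the job is handed in: The vial stands upright (within 0.1 rad) on the base plate, within 7 mm of the clamp's middle line, at rest, pressed by the pad into the V stop with 5 to 19 N, the knob released and still (x of vial in the frame of clamp between -0.007 and 0.007 m and y of vial in the frame of clamp between 0.02 and 0.06 m and z of vial in the frame of clamp between 0.007 and 0.013 m and angle between vial's own z axis and vertical below 0.1 rad and linear speed of vial below 0.01 m/s and contact force between clamp and vial between 5 and 19 N and velocity of joint wing below 0.05 rad/s); the robot touches nothing.
It fails at once if the vial is squeezed by the clamp with more than 22 N (contact force between clamp and vial above 22 N).
It fails at once if the robot pushes the guard plate with more than 6 N (contact force between any of the fingers, the arm and guard above 6 N).
It fails at once if the vial is knocked over (angle between vial's own z axis and vertical above 0.7 rad).
It fails at once if a bystander is moved more than 30 mm or tipped (distance of any of sample_pot, beaker, flask, dropper from where it was at the start of the episode above 0.03 m or angle between any of sample_pot, beaker, flask, dropper's own z axis and vertical above 0.4 rad).
It also fails if it takes over 64 s, if anything falls off the work surface, if the arm or the gripper's body presses on something with over 40 N, if the wrist force passes 120 N, or if a joint passes its speed limit or range.

ROBOT

A 7-joint arm with a two-finger parallel gripper is mounted at the origin on a cart in front of the work surface, level with it; the furniture and walls round the work are solid. World frame = base frame: x ahead of the robot, y to its left, z up, the work surface at z = 0. Lengths are in m, angles in rad, forces in N, time in s.
With the tool pointing down it reaches from about 0.425 to 0.875 m from the base axis. Payload 4.7 kg.
Tool frame: the origin (TCP) lies midway between the tips of the shut fingers; the grasp point (between the pads) lies 19 mm behind it; z points along the fingers, y is the direction in which the jaws open and shut (so a half turn about z gives the same grasp; the last joint's range is limited). The gripper opens to 87 mm and grips with 3 to 60 N. Pads are 19 mm wide; open, the fingers measure 117 mm over their backs; the gripper's body (75 mm by 190 mm) begins 51 mm behind the grasp point.
Start: joints at [1.353, 0.321, -0.07, 1.45, 0.023, 1.371, -0.057], TCP at [0.149, -0.633, 0.223] pointing down, gripper open.
Joint ranges: [-2.86, 2.86], [-0.3, 2.09], [-1.38, 1.24], [0.06, 2.45], [-1.56, 4.7], [0.09, 2.05], [-2.69, 2.69]. Speed limits (rad/s): [2.57, 2.57, 3.14, 3.14, 3.14, 3.14, 3.14].

INTERFACE

Orientations are given as a rotation vector (axis times angle).
In Python, from bench import monitor, eyes, order gives the robot as it stands. The module is installed in compiled form; this text tells all that it offers.
- The arm moves only by the shell command python3 -m pendant 'ROWS' [FORCE]. ROWS is JSON, a list of rows, each a list of 3 entries, a list of its own where there are three numbers: the turn, a rotation vector about the tool's x, y, z in degrees, then the shift along the tool's x, y, z in m, then the gripper command: -1 is fully open, 1 is shut, values between are in proportion. In form: [[[rx, ry, rz], [tx, ty, tz], hand], ...]. A call has 1 to 8 rows; each row shifts and turns the commanded pose from where the row before left it, along the tool's axes as they then stand; what a row does not reach is not made up. A row lasts 1/8 s, in which the tool goes at most 62.5 mm and 10.7 degrees, less where a joint would pass 70% of its speed; a pose out of reach is approached as far as the arm can. A call is refused whole if a number of a shift passes 0.0625 or a number of a turn 10.7, either way. A call with a gripper value outside its range is refused whole. The fingers move at their own pace and stop on an object; FORCE is the grip in N (left out, the last holds). Time passes only in rows, so rows that do not move let the fingers close. It gives the time, the measured TCP pose, the force and the opening at its end, in the units of the state.
- monitor.get_state(): the state, without advancing time (a new reading comes with each control period).
- eyes.get_image(name): name is "scene" or "top"; returns a dict with "color" (480x640x3 uint8, red, green, blue), "range_z" (480x640 float32, m along the optical axis (not along the pixel's ray), 0 where there is no reading), "fx", "fy", "cx", "cy" (pixels), "k1" (the pictures are not rectified: a ray, as slopes to the right and down, at radius r is drawn at 1 + k1 r^2 times it, then the intrinsics apply), "world_to_cam" (4x4, takes a point from world to camera coordinates). Camera axes: x right, y up, looking along -z (the intrinsics and any distortion apply to the point x, -y, -z); pixel columns grow to the right and rows downward; lengths in m; the calibration is good to about 2 mm. A picture is of the moment at which its call begins.
- order.close_job(): hands the job in, once; it reports no verdict.
The state is a dict: "time": time; "joint_positions": joint angles; "qd": joint speeds; "joint_torque": joint torques, N m; "position": TCP position; "tool_rot": TCP orientation; "ft_force": force on the tool from outside, world axes, zero at the start; "torque": the same for the moment, N m; "grip_width": opening from 0.0 (shut) to 1.0 (fully open).
Only numpy, scipy, OpenCV 4.12 (cv2) and the standard library are available. Lean on these libraries where they do the work, as an engineer would, in place of code of your own. Each camera call takes 0.05 s, during which the arm holds its last target.

## Working session

There is one attempt and no reset: what is moved stays moved. The work goes in short steps, Python scripts to look and compute and a shell command to move; the robot and the scene stay as the last step left them, time stands still between calls to the robot, and variables do not carry over. Pictures are saved under pics/ and viewed, and the job is handed in when it is done.

```bash
mkdir -p pics; python3 - <<'E'
from bench import monitor, eyes
import cv2, numpy as np, pickle
print(monitor.get_state())
for n in ("scene","top"):
    d=eyes.get_image(n); pickle.dump(d,open(f"pics/{n}0.pkl","wb"))
    cv2.imwrite(f"pics/{n}0.png",d["color"][:,:,::-1])
    print(n,d["fx"],d["fy"],d["cx"],d["cy"],d["k1"],d["world_to_cam"])
E
```

```text
{'time': 0.0, 'joint_positions': array([ 1.35310694,  0.32180963, -0.07007071,  1.45169821,  0.02262096,
        1.37077197, -0.05689353]), 'qd': array([ 6.86826598e-04,  3.38830573e-05,  6.16735576e-04, -8.43876913e-04,
       -8.04925978e-04,  6.15133050e-05, -5.65987393e-04]), 'joint_torque': array([-3.20541330e-04, -4.91287959e+01, -4.04500030e-01, -3.12523377e+01,
       -6.39862963e-02,  4.37174260e-02,  1.90245300e-04]), 'position': array([ 0.1491255 , -0.63209149,  0.22145843]), 'tool_rot': array([-3.11865579e+00, -3.63107556e-01,  5.36763276e-04]), 'ft_force': array([-1.115677  ,  0.24260141,  0.72676268]), 'torque': array([ 0.05330452, -0.04995224, -0.01482662]), 'grip_width': 1.002305721539125}
scene 485.0349234170866 485.0349234170866 325.44443445997075 234.379673133302 -0.09845024130431587 [[-0.73332195 -0.67965965 -0.01736869  0.38326918]
 [ 0.43843321 -0.49226599  0.75196444 -0.32207185]
 [-0.5196299   0.54381702  0.65897482 -0.94391894]
 [ 0.          0.          0.          1.        ]]
top 550.1966271417394 550.1966271417394 310.51522208987967 241.17391962393333 -0.032939948526513496 [[ 2.63166903e-02 -9.99652038e-01  1.79858504e-03 -3.77289512e-02]
 [ 9.96341913e-01  2.63757958e-02  8.12841332e-02 -5.14546375e-01]
 [-8.13032885e-02 -3.47123700e-04  9.96689347e-01 -1.25154676e+00]
 [ 0.00000000e+00  0.00000000e+00  0.00000000e+00  1.00000000e+00]]
```

View pics/top0.png

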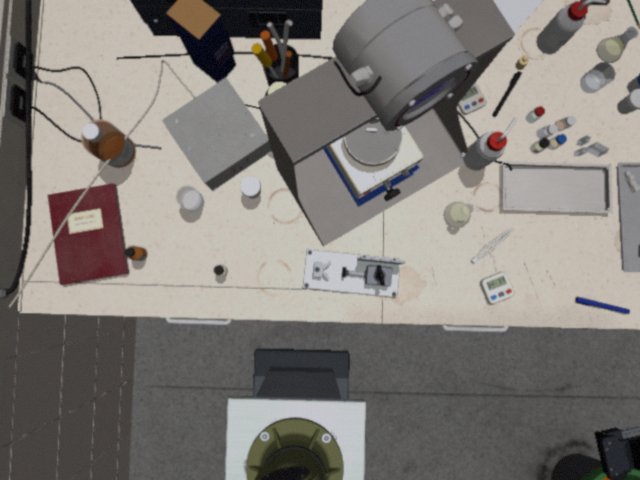

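View pics/scene0.png

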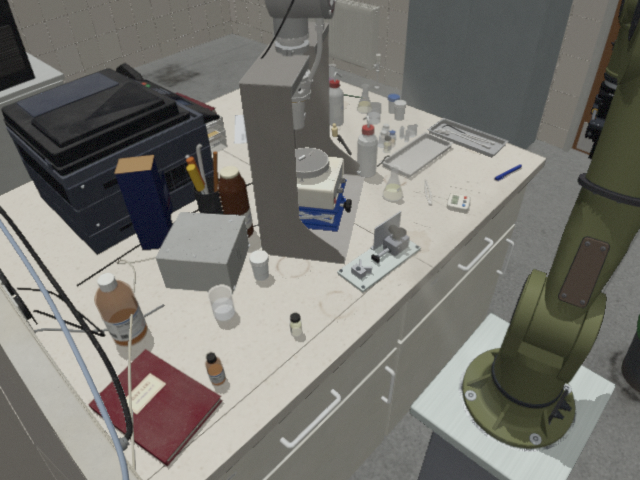

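The top picture shows the vial at about (220,271), and the clamp at about (350,273) with the V on the left and the knob and guard on the right. The dropper is at (137,254), the beaker at (190,200), the pot at (250,187) and the flask at (458,213).

```bash
cat > h.py <<'E'
import numpy as np, cv2, pickle
def ray(d,u,v):
    p=cv2.undistortPoints(np.array([[[u,v]]],float),np.array([[d["fx"],0,d["cx"]],[0,d["fy"],d["cy"]],[0,0,1]]),np.array([d["k1"],0,0,0]))[0,0]
    return np.array([p[0],-p[1],-1.0])
def cloud(d):
    H,W=d["range_z"].shape
    uv=np.stack(np.meshgrid(np.arange(W),np.arange(H)),-1).reshape(-1,1,2).astype(float)
    K=np.array([[d["fx"],0,d["cx"]],[0,d["fy"],d["cy"]],[0,0,1]])
    # model: x_d = x_u (1+k1 r_u^2)
    p=cv2.undistortPointsIter(uv,K,np.array([d["k1"],0,0,0]),None,None,(3,50,1e-9))[:,0] if hasattr(cv2,"undistortPointsIter") else cv2.undistortPoints(uv,K,np.array([d["k1"],0,0,0]))[:,0]
    z=d["range_z"].reshape(-1)
    P=np.stack([p[:,0]*z,-p[:,1]*z,-z],-1)
    T=np.linalg.inv(d["world_to_cam"])
    return (P@T[:3,:3].T+T[:3,3]).reshape(H,W,3)
def atz(d,u,v,z):
    T=np.linalg.inv(d["world_to_cam"]); r=T[:3,:3]@ray(d,u,v); o=T[:3,3]
    return o+r*(z-o[2])/r[2]
E
python3 - <<'E'
from h import *
for n,crops in (("top",{"clamp":(295,240,115,65),"vial":(190,240,60,60)}),("scene",{"clamp":(330,205,100,90),"vial":(270,300,60,50)})):
    d=pickle.load(open(f"pics/{n}0.pkl","rb"))
    for k,(x,y,w,h) in crops.items():
        c=d["color"][y:y+h,x:x+w,::-1]; s=min(800//w,600//h,7)
        cv2.imwrite(f"pics/{n}_{k}.png",cv2.resize(c,None,fx=s,fy=s,interpolation=cv2.INTER_CUBIC)); print(n,k,s)
    C=cloud(d)
    if n=="top":
        print("bench z",[C[v,u].round(4) for u,v in((270,240),(420,300),(160,285))])
        for u,v in((220,270),(220,266),(383,277),(379,272),(370,262),(330,268),(345,285)): print(u,v,C[v,u].round(4))
    T=np.linalg.inv(d["world_to_cam"]);print("cam",T[:3,3])
E
```

```text
top clamp 6
top vial 7
bench z [array([ 0.5175,  0.0714, -0.0024]), array([ 0.3861, -0.2825,  0.0044]), array([ 0.4048,  0.3263, -0.0032])]
220 270 [0.4423 0.1763 0.0595]
220 266 [0.4512 0.1769 0.0581]
383 277 [ 0.4359 -0.1853  0.0805]
379 272 [ 0.4466 -0.1764  0.0798]
370 262 [ 0.4713 -0.1638  0.0101]
330 268 [ 0.455  -0.0711  0.0092]
345 285 [ 0.4165 -0.1069  0.0085]
cam [ 0.41190215 -0.02457869  1.28929564]
scene clamp 6
scene vial 7
cam [-0.06822181  0.61526677  0.87086227]
```

View pics/top_clamp.png

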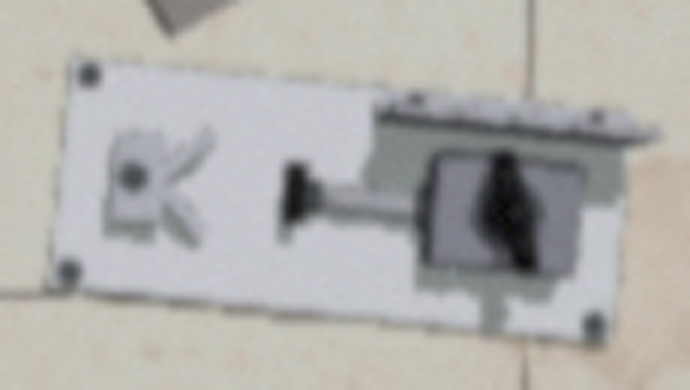

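View pics/top_vial.png

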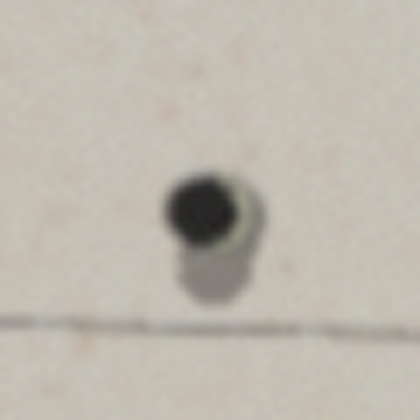

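View pics/scene_clamp.png

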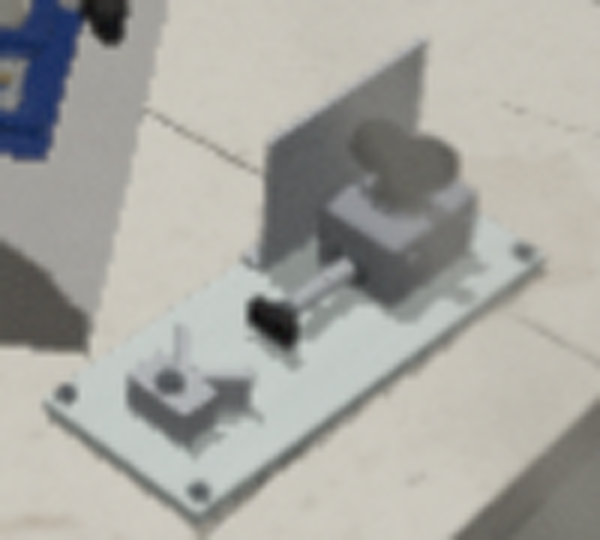

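View pics/scene_vial.png

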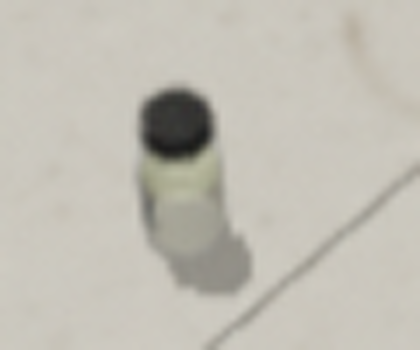

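```bash
python3 - <<'E'
from h import *
t=pickle.load(open("pics/top0.pkl","rb"));s=pickle.load(open("pics/scene0.pkl","rb"))
def P(d,x,y,sc,U,V,z): return atz(d,x+(U+.5)/sc-.5,y+(V+.5)/sc-.5,z)
print("vial top",P(t,190,240,7,202,209,.058),"scene",P(s,270,300,7,177,121,.058))
T=lambda U,V,z:P(t,295,240,6,U,V,z); S=lambda U,V,z:P(s,330,205,6,U,V,z)
TL,BL,BR=T(73,57,.01),T(50,289,.01),T(608,346,.01)
sTL,sBL,sBR=S(47,405,.01),S(203,520,.01),S(547,263,.01)
for a,b,c in((TL,BL,BR),(sTL,sBL,sBR)):
    print("corners",a[:2],b[:2],c[:2],np.linalg.norm(a-b),np.linalg.norm(b-c))
    print(" yaw",np.degrees(np.arctan2(*(-(b-c)[:2]*[1,-1])[::1])) , np.degrees(np.arctan2(*( (a-b)[:2][::-1]))),"centre",(a+c)[:2]/2)
    e=(b-c)[:2];print(" dir+y",e/np.linalg.norm(e))
print("screws",T(90,75,.01)[:2],T(68,272,.01)[:2],T(594,325,.01)[:2])
h=[T(437,152,.045),T(588,165,.045),T(574,272,.045),T(426,264,.045)];print("housing ctr",np.mean(h,0),np.linalg.norm(h[0]-h[1]),np.linalg.norm(h[1]-h[2]))
a,b=T(503,153,.0805),T(531,270,.0805);print("wing",a,b,(a+b)/2,np.linalg.norm(a-b))
a,b=S(370,125,.0805),S(455,165,.0805);print("wing scene",a,b)
print("pad top front",T(284,165,.03),T(284,222,.03))
print("V tips",T(210,132,.03),T(198,240,.03), T(165,185,.03))
E
```

```text
vial top [0.44348059 0.18015928 0.058     ] scene [0.43969109 0.18427421 0.058     ]
corners [ 0.49754156 -0.01584933] [ 0.40753684 -0.0093804 ] [ 0.39118526 -0.22536236] 0.09023689001135492 0.2166000501426974
 yaw -4.329493705064104 -4.110964113915659 centre [ 0.44436341 -0.12060584]
 dir+y [0.07549203 0.99714641]
corners [ 0.49227619 -0.01106393] [ 0.40390271 -0.0048419 ] [ 0.387509  -0.2196014] 0.08859224555035244 0.21538430007562342
 yaw -4.365220775157519 -4.027326205583266 centre [ 0.4398926  -0.11533266]
 dir+y [0.07611379 0.99709914]
screws [ 0.49071605 -0.02263432] [ 0.41426595 -0.01615362] [ 0.39912587 -0.21982691]
housing ctr [ 0.44057605 -0.18078292  0.045     ] 0.057179170130385315 0.04064280185318119
wing [ 0.46174233 -0.17475864  0.0805    ] [ 0.41926235 -0.18571684  0.0805    ] [ 0.44050234 -0.18023774  0.0805    ] 0.04387061662383782
wing scene [ 0.45436661 -0.17252953  0.0805    ] [ 0.41261012 -0.17538574  0.0805    ]
pad top front [ 0.45706459 -0.09753559  0.03      ] [ 0.43536758 -0.0980106   0.03      ]
V tips [ 0.46890971 -0.06902146  0.03      ] [ 0.42767178 -0.06542602  0.03      ] [ 0.44825512 -0.05235096  0.03      ]
```

```bash
python3 - <<'E'
from h import *
t=pickle.load(open("pics/top0.pkl","rb"));s=pickle.load(open("pics/scene0.pkl","rb"))
C=np.concatenate([cloud(t).reshape(-1,3)[t["range_z"].ravel()>0],cloud(s).reshape(-1,3)[s["range_z"].ravel()>0]])
print("max height cm grid; rows x from .3, cols y from .3 to -.4 (5cm)")
ys=np.arange(.3,-.5,-.05); print("      ",(ys*100).round().astype(int))
for x in np.arange(.3,.75,.04):
    r=[]
    for y in ys:
        m=(abs(C[:,0]-x-.02)<.02)&(abs(C[:,1]-y+.025)<.025)
        r.append(int(round(100*C[m,2].max())) if m.any() else -9)
    print(round(x,2),r)
E
```

```text
max height cm grid; rows x from .3, cols y from .3 to -.4 (5cm)
       [ 30  25  20  15  10   5   0  -5 -10 -15 -20 -25 -30 -35 -40 -45]
0.3 [1, 1, 1, 1, 1, 1, 1, 1, 1, 1, 1, 1, 1, 1, 1, 1]
0.34 [1, 1, 1, 1, 1, 1, 1, 1, 1, 1, 1, 1, 1, 1, 1, 1]
0.38 [1, 1, 1, 1, 1, 1, 2, 2, 4, 8, 5, 1, 1, 1, 2, 2]
0.42 [1, 1, 6, 1, 1, 1, 4, 4, 5, 9, 5, 1, 1, 1, 2, 2]
0.46 [1, 1, 1, 1, 1, 1, 3, 4, 9, 9, 9, 1, 1, 1, 1, 1]
0.5 [1, 1, 1, 1, 1, 1, 7, 3, 1, 1, 1, 1, 1, 1, 1, 1]
0.54 [7, 7, 1, 1, 1, 1, 10, 1, 1, 1, 1, 1, 5, 11, 1, 1]
0.58 [7, 7, 1, 7, 7, 48, 47, 1, 66, 8, 6, 1, 6, 11, 1, 2]
0.62 [7, 12, 12, 7, 7, 48, 48, 68, 69, 69, 15, 1, 1, 1, 1, 2]
0.66 [12, 12, 12, 12, 48, 48, 48, 68, 69, 69, 68, 15, 1, 14, 13, 5]
0.7 [12, 12, 12, 12, 12, 48, 65, 69, 69, 69, 66, 14, 1, 17, 20, 5]
0.74 [12, 12, 12, 12, 20, 21, 48, 69, 69, 68, 63, 48, 9, 16, 19, 1]
```

```bash
cat > plan.py <<'E'
# prints shifts (tool axes) for waypoints; yaw = world angle of tool x (deg), tool pointing down
import numpy as np
from scipy.spatial.transform import Rotation as R
def cur():
    from bench import monitor
    s=monitor.get_state(); return s, np.array(s["position"]), R.from_rotvec(s["tool_rot"])
def yaw(r): x=r.as_matrix()[:,0]; return np.degrees(np.arctan2(x[1],x[0]))
def seg(p,r,target,n,rz=0):
    d=(np.array(target)-p)/n; out=[]
    for i in range(n):
        out.append((round(rz,2),(r.inv().apply(d)).round(4).tolist()))
        p=p+d; r=r*R.from_euler("z",rz,degrees=True)
    return out,p,r
E
python3 - <<'E'
from plan import *
s,p,r=cur(); print(yaw(r), r.as_matrix()[:,2])
for t,n,rz in (((.29,-.40,.2),6,-4.5),((.44,-.18,.2),6,-4.5),((.4416,.182,.16),8,-2.3)):
    o,p,r=seg(p,r,t,n,rz)
    for x in o: print(x)
print(yaw(r))
E
```

```text
13.27934559787716 [-4.81527647e-04  1.68159248e-03 -9.99998470e-01]
(-4.5, [0.0317, -0.0323, 0.0036])
(-4.5, [0.0342, -0.0297, 0.0036])
(-4.5, [0.0364, -0.0269, 0.0036])
(-4.5, [0.0384, -0.024, 0.0036])
(-4.5, [0.0402, -0.0209, 0.0036])
(-4.5, [0.0417, -0.0177, 0.0036])
(-4.5, [0.0428, -0.0118, 0.0])
(-4.5, [0.0436, -0.0084, 0.0])
(-4.5, [0.0441, -0.005, 0.0])
(-4.5, [0.0444, -0.0015, 0.0])
(-4.5, [0.0443, 0.002, 0.0])
(-4.5, [0.044, 0.0055, 0.0])
(-2.3, [0.0418, -0.0173, 0.0051])
(-2.3, [0.0425, -0.0156, 0.0051])
(-2.3, [0.0431, -0.0139, 0.0051])
(-2.3, [0.0436, -0.0121, 0.0051])
(-2.3, [0.044, -0.0104, 0.0051])
(-2.3, [0.0444, -0.0086, 0.0051])
(-2.3, [0.0447, -0.0068, 0.0051])
(-2.3, [0.045, -0.005, 0.0051])
85.67931295313156
```

```bash
python3 -m pendant '[[[0,0,-4.5],[0.0317,-0.0323,0.0036],-1],[[0,0,-4.5],[0.0342,-0.0297,0.0036],-1],[[0,0,-4.5],[0.0364,-0.0269,0.0036],-1],[[0,0,-4.5],[0.0384,-0.024,0.0036],-1],[[0,0,-4.5],[0.0402,-0.0209,0.0036],-1],[[0,0,-4.5],[0.0417,-0.0177,0.0036],-1],[[0,0,-4.5],[0.0428,-0.0118,0],-1],[[0,0,-4.5],[0.0436,-0.0084,0],-1]]'
```

```text
time: 1.1
position: [0.3406, -0.3255, 0.2006]
tool_rot: [-2.854, -1.313, 0.001]
ft_force: [0.4, -0.3, -0.1]
grip_width: 0.999
```

```bash
python3 -m pendant '[[[0,0,-4.5],[0.0441,-0.005,0],-1],[[0,0,-4.5],[0.0444,-0.0015,0],-1],[[0,0,-4.5],[0.0443,0.002,0],-1],[[0,0,-4.5],[0.044,0.0055,0],-1],[[0,0,-2.3],[0.0418,-0.0173,0.0051],-1],[[0,0,-2.3],[0.0425,-0.0156,0.0051],-1],[[0,0,-2.3],[0.0431,-0.0139,0.0051],-1],[[0,0,-2.3],[0.0436,-0.0121,0.0051],-1]]'
python3 -c "
from plan import *
s,p,r=cur();print(p,yaw(r),s['joint_positions'].round(2))
for x in seg(p,r,(.4416,.175,.15),4,(yaw(r)-85.7)/4)[0]:print(x)"
```

```text
time: 2.1
position: [0.4407, 0.0021, 0.1802]
tool_rot: [2.466, 1.946, -0.001]
ft_force: [0.7, -0.6, -1.1]
grip_width: 0.997
[0.44065014 0.00212048 0.18015422] 76.54970475651538 [ 0.74 -0.1  -0.75  1.98 -0.07  1.24 -0.22]
(np.float64(-2.29), [0.0421, -0.0098, 0.0075])
(np.float64(-2.29), [0.0425, -0.0081, 0.0075])
(np.float64(-2.29), [0.0427, -0.0064, 0.0075])
(np.float64(-2.29), [0.043, -0.0047, 0.0075])
```

```bash
python3 -m pendant '[[[0,0,-2.3],[0.042,-0.0098,0.0075],-1],[[0,0,-2.3],[0.0425,-0.0081,0.0075],-1],[[0,0,-2.3],[0.0427,-0.0064,0.0075],-1],[[0,0,-2.3],[0.043,-0.0047,0.0075],-1],[[0,0,0],[0,0,0],-1]]'
python3 - <<'E'
from plan import *
from h import *
from bench import eyes
for n in("top","scene"):
    d=eyes.get_image(n); pickle.dump(d,open(f"pics/{n}1.pkl","wb"))
    x,y,w,h=((160,200,110,100) if n=="top" else (240,220,130,130))
    cv2.imwrite(f"pics/{n}1.png",cv2.resize(d["color"][y:y+h,x:x+w,::-1],None,fx=4,fy=4,interpolation=cv2.INTER_CUBIC))
s,p,r=cur();print(p,yaw(r),r.as_matrix()[:,2],s['joint_positions'].round(2))
E
```

```text
time: 2.72
position: [0.4408, 0.1773, 0.15]
tool_rot: [-2.294, -2.143, -0.0]
ft_force: [-0.5, -0.5, 0.5]
grip_width: 0.999
[0.44186117 0.1733054  0.15015283] 85.72027974768233 [-1.02314289e-03 -5.10817333e-04 -9.99999346e-01] [ 0.54  0.05 -0.98  1.94  0.05  1.18 -0.53]
```

View pics/scene1.png

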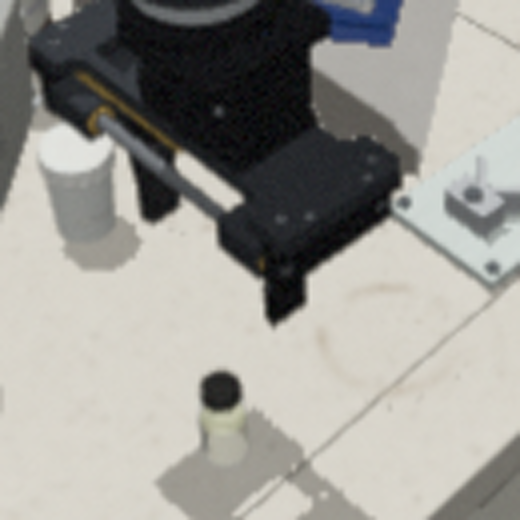

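View pics/top1.png

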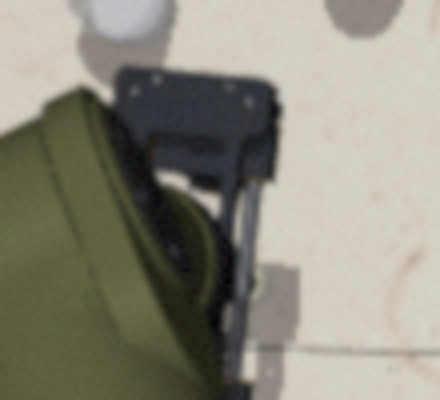

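```bash
python3 - <<'E'
from plan import *
from h import *
s,p,r=cur();d=pickle.load(open("pics/scene1.pkl","rb"))
for U,V in((272,325),(303,301),(265,300),(152,222),(178,206)): print(U,V,atz(d,240+(U+.5)/4-.5,220+(V+.5)/4-.5,.15)[:2])
M=r.as_matrix()
for sy in(-1,1):
  for a in(.0585,.0435):
    for b in(.0095,-.0095): print(sy*a,b,(p+M@[b,sy*a,0])[:2])
C=cloud(d); 
m=np.zeros(C.shape[:2],bool);m[220:350,240:370]=1
q=C[m&(abs(C[:,:,2]-.17)<.015)&(d["color"].max(2)<60)]; print(len(q),q.min(0),q.max(0))
E
```

```text
272 325 [0.39214059 0.18824109]
303 301 [0.3916708  0.16679026]
265 300 [0.4061183  0.17891051]
152 222 [0.48718794 0.17979101]
178 206 [0.48556309 0.16279215]
-0.0585 0.0095 [0.38423327 0.18714455]
-0.0585 -0.0095 [0.38281538 0.16819753]
-0.0435 0.0095 [0.39919144 0.18602516]
-0.0435 -0.0095 [0.39777355 0.16707814]
0.0585 0.0095 [0.50090697 0.17841327]
0.0585 -0.0095 [0.49948908 0.15946626]
0.0435 0.0095 [0.4859488  0.17953267]
0.0435 -0.0095 [0.48453091 0.16058565]
126 [0.38720983 0.16396957 0.15507   ] [0.49262972 0.19073343 0.1845364 ]
```

```bash
python3 -m pendant '[[[0,0,0],[0,0,0],-1]]'; python3 -m pendant '[[[0,0,0],[0,0,0],-1]]';  python3 - <<'E'
from plan import *
s,p,r=cur();print(p)
for x in seg(np.array([.4414,.1748,.15]),r,(.4402,.1838,.020),4)[0]:print(x)
E
```

```text
time: 2.95
position: [0.4425, 0.172, 0.1504]
tool_rot: [2.306, 2.133, -0.001]
ft_force: [0.3, -0.4, -0.1]
grip_width: 1.003
time: 3.08
position: [0.4426, 0.1723, 0.1506]
tool_rot: [2.306, 2.133, -0.001]
ft_force: [0.2, -1.3, -0.6]
grip_width: 0.998
[0.44255867 0.17226153 0.15056037]
(0, [0.0022, -0.0005, 0.0325])
(0, [0.0022, -0.0005, 0.0325])
(0, [0.0022, -0.0005, 0.0325])
(0, [0.0022, -0.0005, 0.0325])
```

```bash
python3 -m pendant '[[[0,0,0],[0.006,-0.0016,0.02],-1],[[0,0,0],[0.0054,-0.0016,0.02],-1],[[0,0,0],[0,0,0.02],-1],[[0,0,0],[0,0,0],-1]]'; python3 - <<'E'
from plan import *
s,p,r=cur();print(p,yaw(r))
from h import *
from bench import eyes
d=eyes.get_image("scene"); pickle.dump(d,open(f"pics/scene2.pkl","wb"))
x,y,w,h=(240,220,130,130)
cv2.imwrite(f"pics/scene2.png",cv2.resize(d["color"][y:y+h,x:x+w,::-1],None,fx=4,fy=4,interpolation=cv2.INTER_CUBIC))
E
```

```text
time: 3.58
position: [0.4389, 0.1841, 0.0894]
tool_rot: [-2.303, -2.134, 0.004]
ft_force: [-0.3, -0.1, -0.7]
grip_width: 0.999
[0.43891735 0.18413391 0.08943374] 85.636234369221
```

View pics/scene2.png

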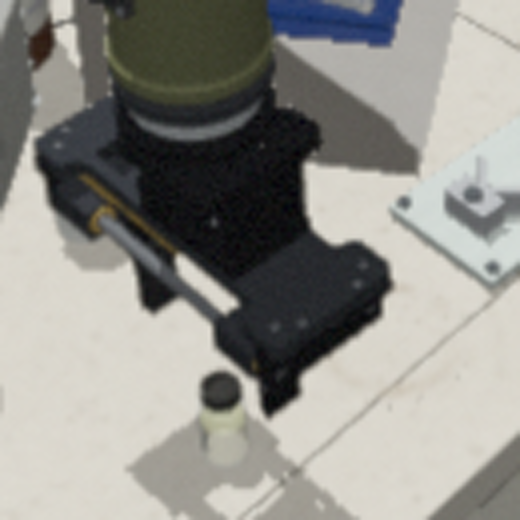

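The vial cap sits at (221,388) in the crop, between the fingers' tips at (265,415) and (150,310). I will go down and grip.

```bash
python3 -m pendant '[[[0,0,0],[0,0,0.025],-1],[[0,0,0],[0,0,0.025],-1],[[0,0,0],[0,0,0.0185],-1],[[0,0,0],[0,0,0],-1],[[0,0,0],[0,0,0],0.1],[[0,0,0],[0,0,0],0.3],[[0,0,0],[0,0,0],0.5],[[0,0,0],[0,0,0],0.6]]' 12; python3 -m pendant '[[[0,0,0],[0,0,0],0.7],[[0,0,0],[0,0,0],0.8],[[0,0,0],[0,0,0],0.8]]' 12;python3 -c "
from plan import *
s,p,r=cur();print(p,yaw(r),s['grip_width']*87,s['ft_force'])"
```

```text
time: 4.62
position: [0.4401, 0.1851, 0.0223]
tool_rot: [2.303, 2.136, 0.001]
ft_force: [-0.1, -0.3, -0.4]
grip_width: 0.638
time: 5.0
position: [0.44, 0.1852, 0.022]
tool_rot: [2.303, 2.136, 0.0]
ft_force: [-0.0, -0.1, -0.6]
grip_width: 0.306
[0.44000437 0.18518933 0.02202038] 85.68311574938897 26.65060024110552 [-0.03542463 -0.05211654 -0.56839613]
```

```bash
python3 -m pendant '[[[0,0,0],[0,0,-0.02],0.8],[[0,0,0],[0,0,-0.035],0.8],[[0,0,0],[-0.03,0.003,-0.02],0.8],[[0,0,0],[-0.045,0.004,0],0.8],[[0,0,0],[-0.05,0.0044,0],0.8],[[0,0,0],[-0.05,0.0044,0],0.8],[[0,0,0],[-0.045,0.004,0],0.8],[[0,0,0],[-0.0395,0.003,0],0.8]]'; python3 -m pendant '[[[0,0,0],[0,0,0],0.8],[[0,0,0],[0,0,0],0.8],[[0,0,0],[0,0,0],0.8]]'; python3 - <<'E'
from plan import *
from h import *
from bench import eyes
for n in("top","scene"):
    d=eyes.get_image(n); pickle.dump(d,open(f"pics/{n}3.pkl","wb"))
    x,y,w,h=((295,230,115,75) if n=="top" else (300,170,130,130))
    cv2.imwrite(f"pics/{n}3.png",cv2.resize(d["color"][y:y+h,x:x+w,::-1],None,fx=4,fy=4,interpolation=cv2.INTER_CUBIC))
s,p,r=cur();print(p,yaw(r),s['joint_positions'].round(2),s['grip_width']*87)
E
```

```text
time: 6.0
position: [0.4428, -0.0772, 0.0971]
tool_rot: [2.304, 2.135, -0.0]
ft_force: [1.4, -0.0, -0.7]
grip_width: 0.308
time: 6.38
position: [0.4432, -0.074, 0.097]
tool_rot: [-2.301, -2.139, -0.0]
ft_force: [0.1, -0.1, -0.5]
grip_width: 0.31
[ 0.44317998 -0.07420368  0.09703412] 85.80475998182135 [ 0.88  0.04 -0.78  2.06  0.03  1.06  0.02] 26.452110479551568
```

View pics/scene3.png

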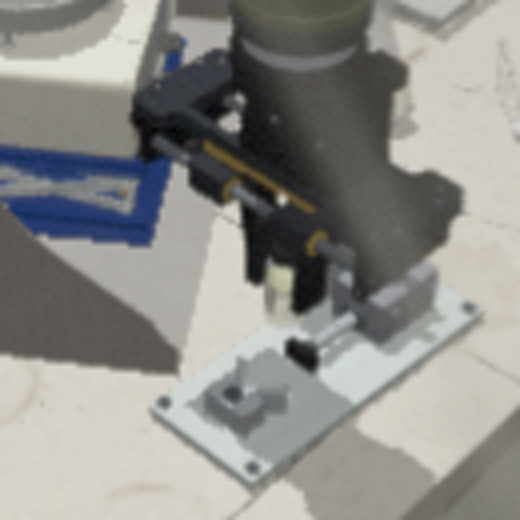

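View pics/top3.png

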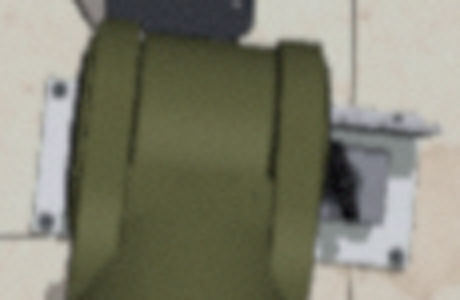

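```bash
python3 - <<'E'
from h import *
d=pickle.load(open("pics/scene3.pkl","rb"))
x,y,w,h=(340,215,65,70)
c=cv2.resize(d["color"][y:y+h,x:x+w,::-1],None,fx=8,fy=8,interpolation=cv2.INTER_CUBIC)
# overlay predicted vial bottom circle at z=.075 for tcp-based vial (0.4430,-0.0754) and clamp model
def proj(P):
    W=d["world_to_cam"];q=W[:3,:3]@np.array(P)+W[:3,3];a,b=q[0]/-q[2],-q[1]/-q[2];k=1+d["k1"]*(a*a+b*b)
    return ((d["fx"]*a*k+d["cx"]-x+.5)*8-.5,(d["fy"]*b*k+d["cy"]-y+.5)*8-.5)
def poly(pts,col):
    cv2.polylines(c,[np.array([proj(p) for p in pts]).round().astype(int)],False,col,1)
th=np.linspace(0,2*np.pi,40)
poly([(.4430+.0135*np.cos(t),-.0754+.0135*np.sin(t),.075) for t in th],(0,0,255))
cx,cy=.4400,-.1157;Y=np.array([.0755,.9971]);X=np.array([.9971,-.0755])
L=lambda a,b,z:(*(np.array([cx,cy])+a*X+b*Y),z)
poly([L(-.045,.11,.01),L(.045,.11,.01),L(.045,-.11,.01),L(-.045,-.11,.01),L(-.045,.11,.01)],(0,255,0))
poly([L(-.012,.0228,.03),L(.012,.0228,.03),L(.012,.0228,.016),L(-.012,.0228,.016),L(-.012,.0228,.03)],(255,0,0))
poly([L(.0135*np.cos(t),.0395+.0135*np.sin(t),.01) for t in th],(0,0,255))
cv2.imwrite("pics/z3.png",c)
E
```

```text
(no output)
```

View pics/z3.png

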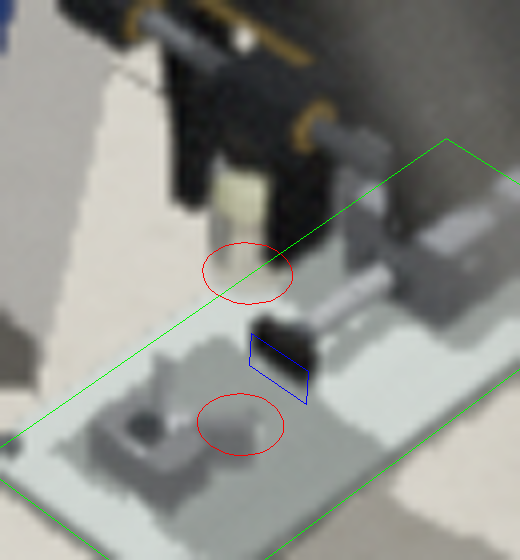

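```bash
python3 -m pendant '[[[0,0,0],[0,0,0.02],0.8],[[0,0,0],[0,0,0.02],0.8],[[0,0,0],[0,0,0],0.8]]'; cat > ov.py <<'E'
from plan import *
from h import *
from bench import eyes
import sys
def go(n,name,box,sc,polys,new=True):
    d=eyes.get_image(n) if new else pickle.load(open(f"pics/{name}.pkl","rb"))
    pickle.dump(d,open(f"pics/{name}.pkl","wb"))
    x,y,w,h=box
    c=cv2.resize(d["color"][y:y+h,x:x+w,::-1],None,fx=sc,fy=sc,interpolation=cv2.INTER_CUBIC)
    def proj(P):
        W=d["world_to_cam"];q=W[:3,:3]@np.array(P)+W[:3,3];a,b=q[0]/-q[2],-q[1]/-q[2];k=1+d["k1"]*(a*a+b*b)
        return ((d["fx"]*a*k+d["cx"]-x+.5)*sc-.5,(d["fy"]*b*k+d["cy"]-y+.5)*sc-.5)
    for pts,col in polys: cv2.polylines(c,[np.array([proj(p) for p in pts]).round().astype(int)],False,col,1)
    cv2.imwrite(f"pics/{name}.png",c); return d
th=np.linspace(0,2*np.pi,40)
def circ(x,y,z,r=.0135): return [(x+r*np.cos(t),y+r*np.sin(t),z) for t in th]
class Clamp:
    def __init__(s,cx,cy,yawdeg=-4.3):
        a=np.radians(yawdeg); s.o=np.array([cx,cy]); s.X=np.array([np.cos(a),np.sin(a)]); s.Y=np.array([-np.sin(a),np.cos(a)])
    def __call__(s,a,b,z): return (*(s.o+a*s.X+b*s.Y),z)
    def inv(s,p): q=np.array(p[:2])-s.o; return q@s.X,q@s.Y
    def plate(s): return [s(-.045,.11,.01),s(.045,.11,.01),s(.045,-.11,.01),s(-.045,-.11,.01),s(-.045,.11,.01)]
    def pad(s,y): return [s(-.012,y,.03),s(.012,y,.03),s(.012,y,.016),s(-.012,y,.016),s(-.012,y,.03)]
    def house(s): return [s(-.022,-.032,.045),s(.022,-.032,.045),s(.022,-.088,.045),s(-.022,-.088,.045),s(-.022,-.032,.045)]
E
python3 - <<'E'
from ov import *
L=Clamp(.4400,-.1157)
d=go("scene","scene4",(340,215,65,70),8,[])
s,p,r=cur();print(p,yaw(r))
go("scene","scene0o",(330,205,100,90),6,[(L.plate(),(0,255,0)),(L.pad(.0228),(255,0,0)),(L.house(),(0,0,255))],False) if 0 else None
import shutil; shutil.copy("pics/scene0.pkl","pics/scene0o.pkl"); shutil.copy("pics/top0.pkl","pics/top0o.pkl")
go("scene","scene0o",(330,205,100,90),6,[(L.plate(),(0,255,0)),(L.pad(.0228),(255,0,0)),(L.house(),(0,0,255))],False)
Lt=Clamp(.4444,-.1206)
go("top","top0o",(295,240,115,65),6,[(Lt.plate(),(0,255,0)),(Lt.pad(.0228),(255,0,0)),(Lt.house(),(0,0,255))],False)
E
```

```text
time: 6.85
position: [0.4418, -0.0743, 0.0559]
tool_rot: [-2.3, -2.136, 0.002]
ft_force: [-0.1, 0.3, -0.4]
grip_width: 0.305
[ 0.44276215 -0.0745822   0.05687106] 85.75142271500512
```

View pics/scene4.png

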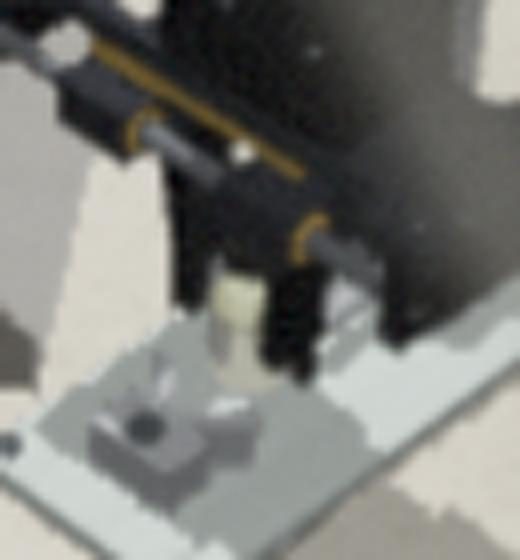

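View pics/scene0o.png

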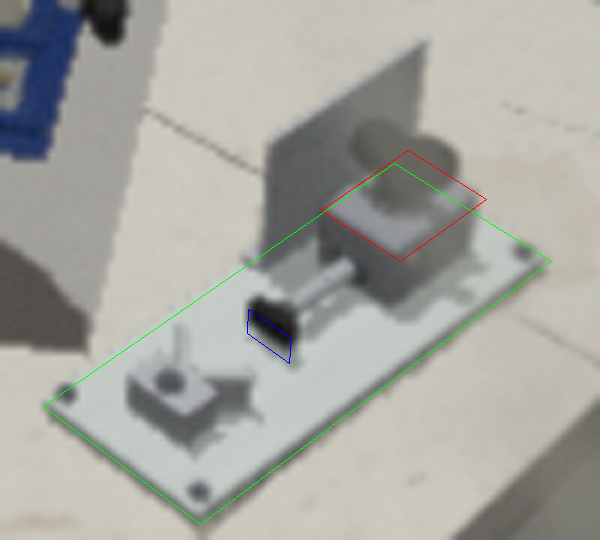

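View pics/top0o.png

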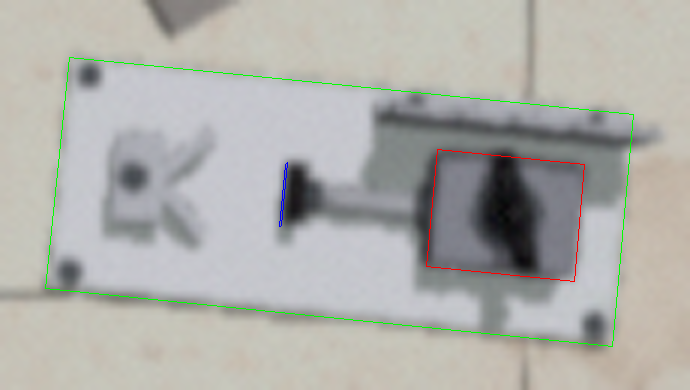

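```bash
python3 - <<'E'
from ov import *
L=Clamp(.4400,-.1157)
go("scene","scene4",(340,215,65,70),8,[(circ(.4428,-.0757,.035),(0,0,255)),(L.plate(),(0,255,0)),(L.pad(.022),(255,0,0)),(circ(*L(0,.0395,.01)),(255,0,255))],False)
E
```

View pics/scene4.png

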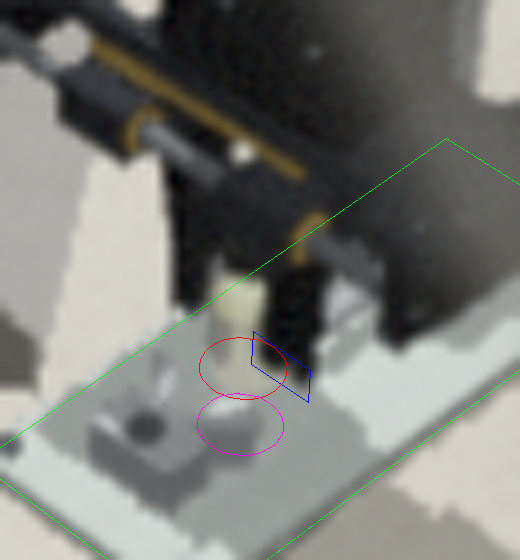

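```bash
python3 -m pendant '[[[0,0,0],[0,0,0.012],0.8],[[0,0,0],[0,0,0.008],0.8],[[0,0,0],[0,0,0.003],0.8],[[0,0,0],[0,0,0],0.8],[[0,0,0],[0,0,0],0.8]]';python3 -c "
from plan import *
s,p,r=cur();print(p,yaw(r),s['grip_width']*87,s['ft_force'])"
```

```text
time: 7.52
position: [0.4434, -0.0754, 0.0342]
tool_rot: [2.303, 2.136, 0.0]
ft_force: [0.0, 0.6, -0.7]
grip_width: 0.312
[ 0.4433603  -0.07536009  0.03423927] 85.68619993124271 27.153861977570795 [ 0.01325064  0.55155851 -0.74165793]
```

```bash
python3 -m pendant '[[[0,0,0],[0,0,0.0015],0.8],[[0,0,0],[0,0,0],0.8]]'; python3 -m pendant '[[[0,0,0],[0,0,0.001],0.8],[[0,0,0],[0,0,0],0.8]]'
```

```text
time: 7.78
position: [0.4431, -0.0754, 0.0325]
tool_rot: [2.304, 2.136, -0.0]
ft_force: [-0.5, -0.5, -0.0]
grip_width: 0.307
time: 8.02
position: [0.4433, -0.0754, 0.0319]
tool_rot: [2.303, 2.136, -0.0]
ft_force: [-1.2, 0.7, 4.7]
grip_width: 0.309
```

```bash
python3 -m pendant '[[[0,0,0],[0,0,-0.0004],0.8],[[0,0,0],[0,0,0],0.3],[[0,0,0],[0,0,0],0.2],[[0,0,0],[0,0,0],0.1],[[0,0,0],[0,0,0],0],[[0,0,0],[0,0,0],0]]';  python3 -m pendant '[[[0,0,0],[0,0,-0.01],0],[[0,0,0],[0,0,-0.025],0],[[0,0,0],[0,0,-0.045],0],[[0,0,0],[0,0,-0.05],0],[[0,0,0],[0,0,0],0]]'; python3 - <<'E'
from ov import *
L=Clamp(.4400,-.1157)
go("scene","scene5",(340,215,90,70),8,[])
s,p,r=cur();print(p,yaw(r),s['joint_positions'].round(2))
E
```

```text
time: 8.78
position: [0.4431, -0.0753, 0.0319]
tool_rot: [2.304, 2.136, -0.0]
ft_force: [-0.7, -0.6, 0.1]
grip_width: 0.494
time: 9.4
position: [0.4462, -0.0758, 0.1664]
tool_rot: [2.297, 2.131, 0.005]
ft_force: [-0.3, 0.3, -0.6]
grip_width: 0.496
[ 0.44448948 -0.07565868  0.16404609] 85.67806255523246 [ 0.91 -0.06 -0.77  1.98 -0.04  1.2   0.08]
```

View pics/scene5.png

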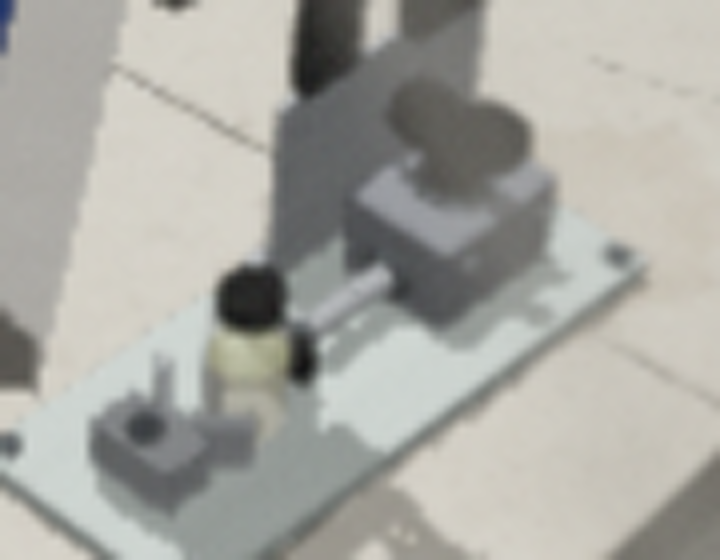

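The vial stands upright in the gap, with its cap at (252,297) in the crop, just clear of the pad at (303,355). I'll check it in clamp coordinates, then plan the knob approach.

```bash
python3 - <<'E'
from ov import *
L=Clamp(.4400,-.1157)
d=pickle.load(open("pics/scene5.pkl","rb"))
q=atz(d,340+(252.5)/8-.5,215+(297.5)/8-.5,.068);print(q,L.inv(q))
k=L(0,-.06,.1); print("knob",k)
s,p,r=cur()
o,p,r=seg(p,r,(k[0],k[1],.16),10,10)
# end yaw: want tool y at +104.5 -> tool x 194.5
print(yaw(r)); print(o)
E
```

```text
[ 0.43971255 -0.07402262  0.068     ] (np.float64(-0.0034115531138807532), np.float64(0.041538507648066846))
knob (np.float64(0.43550127639042036), np.float64(-0.17553110801150695), 0.1)
-14.321477185009709
[(10, [-0.01, -0.0001, 0.0004]), (10, [-0.0099, 0.0016, 0.0004]), (10, [-0.0095, 0.0033, 0.0004]), (10, [-0.0088, 0.0049, 0.0004]), (10, [-0.0078, 0.0063, 0.0004]), (10, [-0.0066, 0.0076, 0.0004]), (10, [-0.0051, 0.0086, 0.0004]), (10, [-0.0036, 0.0094, 0.0004]), (10, [-0.0019, 0.0098, 0.0004]), (10, [-0.0001, 0.01, 0.0004])]
```

```bash
python3 - <<'E'
from ov import *
s,p,r=cur()
o,p,r=seg(p,r,(.40,-.30,.165),11,-9.9)
print(yaw(r)); 
for x in o: print(x)
E
```

```text
-165.4213438987009
(-9.9, [-0.0206, -0.0025, -0.0001])
(-9.9, [-0.0199, -0.006, -0.0001])
(-9.9, [-0.0186, -0.0093, -0.0001])
(-9.9, [-0.0167, -0.0124, -0.0001])
(-9.9, [-0.0143, -0.0151, -0.0001])
(-9.9, [-0.0115, -0.0173, -0.0001])
(-9.9, [-0.0084, -0.019, -0.0001])
(-9.9, [-0.005, -0.0202, -0.0001])
(-9.9, [-0.0014, -0.0207, -0.0001])
(-9.9, [0.0022, -0.0207, -0.0001])
(-9.9, [0.0057, -0.02, -0.0001])
```

Also closing the fingers to about 18 mm on the way.

```bash
python3 -m pendant '[[[0,0,-9.9],[-0.0206,-0.0025,0],0],[[0,0,-9.9],[-0.0199,-0.006,0],0],[[0,0,-9.9],[-0.0186,-0.0093,0],0.2],[[0,0,-9.9],[-0.0167,-0.0124,0],0.4],[[0,0,-9.9],[-0.0143,-0.0151,0],0.58],[[0,0,-9.9],[-0.0115,-0.0173,0],0.58],[[0,0,-9.9],[-0.0084,-0.019,0],0.58],[[0,0,-9.9],[-0.005,-0.0202,0],0.58]]' && python3 -m pendant '[[[0,0,-9.9],[-0.0014,-0.0207,0],0.58],[[0,0,-9.9],[0.0022,-0.0207,0],0.58],[[0,0,-9.9],[0.0057,-0.02,0],0.58],[[0,0,0],[0,0,0],0.58]]'; python3 - <<'E'
from ov import *
Lt=Clamp(.4444,-.1206)
go("top","top6",(285,225,115,85),6,[(Lt.plate(),(0,255,0))])
go("scene","scene6",(330,205,100,90),6,[])
s,p,r=cur();print(p,yaw(r),s['joint_positions'].round(2),s['grip_width']*87)
E
```

```text
time: 10.45
position: [0.4098, -0.2384, 0.1604]
tool_rot: [-0.403, -3.113, -0.002]
ft_force: [0.8, 1.1, -0.5]
grip_width: 0.209
time: 10.95
position: [0.3974, -0.3002, 0.1604]
tool_rot: [0.391, -3.115, -0.004]
ft_force: [0.1, 1.2, 0.9]
grip_width: 0.214
[ 0.39847849 -0.29832722  0.16095808] -165.5751909547478 [ 1.09  0.07 -0.52  1.88  0.03  1.2   2.39] 18.289948090890082
```

View pics/top6.png

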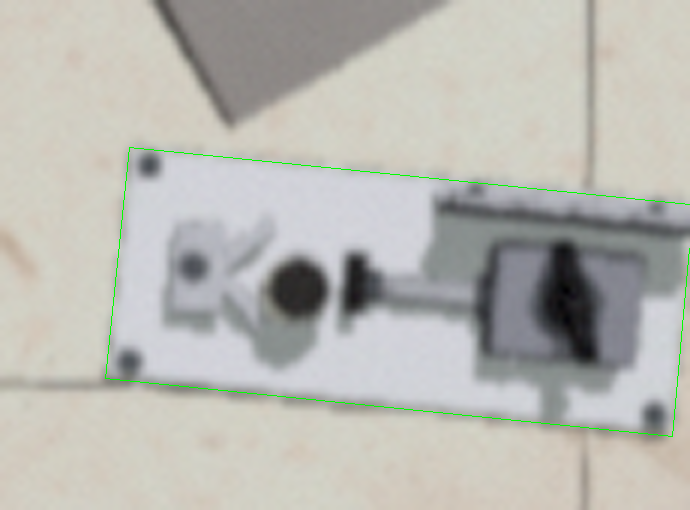

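View pics/scene6.png

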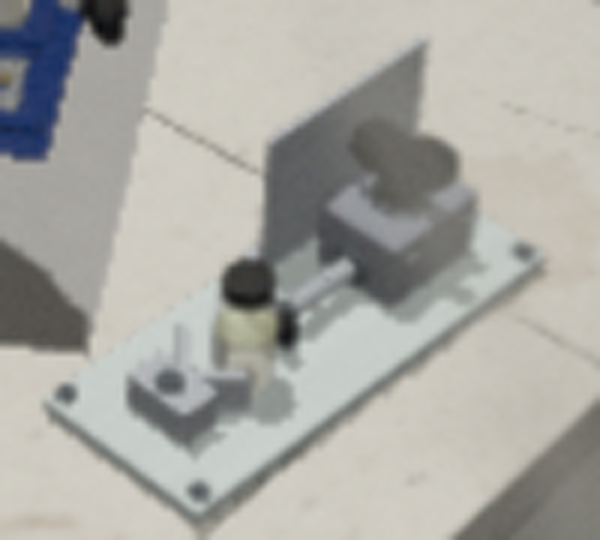

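```bash
python3 - <<'E'
from ov import *
Lt=Clamp(.4444,-.1206)
d=pickle.load(open("pics/top6.pkl","rb"))
f=lambda U,V,z:atz(d,285+(U+.5)/6-.5,225+(V+.5)/6-.5,z)
q=f(298,289,.068);print("vial",q,Lt.inv(q))
print("pad",Lt.inv(f(347,256,.03)),Lt.inv(f(342,316,.03)))
a,b=f(563,245,.0805),f(588,358,.0805); print("wing",Lt.inv(a),Lt.inv(b),Lt.inv((a+b)/2))
ia,ib=np.array(Lt.inv(a)),np.array(Lt.inv(b)); dd=ia-ib; print("angle",.6-np.arctan2(dd[1],dd[0]))
# PCA on dark wing pixels
g=d["color"].max(2).astype(int); C=[]
for v in range(262,290):
    for u in range(366,388):
        if g[v,u]<55: C.append(Lt.inv(atz(d,u,v,.0805)))
C=np.array(C); m=C.mean(0); w,V=np.linalg.eigh(np.cov((C-m).T)); e=V[:,1]*np.sign(V[0,1]); print(len(C),m,"pca ang",.6-np.arctan2(e[1],e[0]))
E
```

```text
vial [ 0.44269862 -0.07861049  0.068     ] (np.float64(-0.004844912290638512), np.float64(0.04174374898060233))
pad (np.float64(0.010635843853146866), np.float64(0.022773556132231844)) (np.float64(-0.012291349330713517), np.float64(0.022459340017891346))
wing (np.float64(0.02062465450729669), np.float64(-0.05277296736095782)) (np.float64(-0.01956899141882927), np.float64(-0.0656596419005362)) (np.float64(0.0005278315442337404), np.float64(-0.05921630463074703))
angle 0.2897395351423448
100 [-0.00026184 -0.05697489] pca ang 0.29457618437883687
```

Both cameras put the vial 3.5–5 mm off the middle line (x ≈ -4 mm, limit 7) at y ≈ 41.6 mm. There is time, so I'll re-grip it and centre it before touching the knob.

```bash
python3 - <<'E'
from ov import *
s,p,r=cur(); print(p,yaw(r))
o,p,r=seg(p,r,(.4436,-.0752,.15),11,(360+yaw(r)-85.7-360+360)/11 if 0 else ((yaw(r)-85.7)%360)/11)
print(yaw(r)); 
for x in o: print(x)
E
```

```text
[ 0.39847849 -0.29832722  0.16095808] -165.5751909547478
85.69988149962246
(np.float64(9.88), [-0.009, 0.0186, 0.001])
(np.float64(9.88), [-0.0057, 0.0199, 0.001])
(np.float64(9.88), [-0.0022, 0.0206, 0.001])
(np.float64(9.88), [0.0014, 0.0206, 0.001])
(np.float64(9.88), [0.0049, 0.0201, 0.001])
(np.float64(9.88), [0.0083, 0.019, 0.001])
(np.float64(9.88), [0.0114, 0.0173, 0.001])
(np.float64(9.88), [0.0142, 0.0151, 0.001])
(np.float64(9.88), [0.0166, 0.0124, 0.001])
(np.float64(9.88), [0.0185, 0.0094, 0.001])
(np.float64(9.88), [0.0198, 0.0061, 0.001])
```

```bash
python3 -m pendant '[[[0,0,9.88],[-0.009,0.0186,0.001],0.58],[[0,0,9.88],[-0.0057,0.0199,0.001],0.4],[[0,0,9.88],[-0.0022,0.0206,0.001],0.2],[[0,0,9.88],[0.0014,0.0206,0.001],0],[[0,0,9.88],[0.0049,0.0201,0.001],0],[[0,0,9.88],[0.0083,0.019,0.001],0],[[0,0,9.88],[0.0114,0.0173,0.001],0],[[0,0,9.88],[0.0142,0.0151,0.001],0]]' && python3 -m pendant '[[[0,0,9.88],[0.0166,0.0124,0.001],0],[[0,0,9.88],[0.0185,0.0094,0.001],0],[[0,0,9.88],[0.0198,0.0061,0.001],0],[[0,0,0],[0,0,0],0],[[0,0,0],[0,0,0],0]]'; python3 - <<'E'
from ov import *
s,p,r=cur(); print(p,yaw(r),r.as_matrix()[:,2]);print(seg(p,r,(.4433,-.0754,.09),2)[0])
E
```

```text
time: 12.05
position: [0.4309, -0.135, 0.1536]
tool_rot: [-1.684, -2.652, 0.001]
ft_force: [-0.3, -0.3, 0.6]
grip_width: 0.497
time: 12.68
position: [0.4428, -0.0765, 0.1508]
tool_rot: [2.297, 2.143, -0.001]
ft_force: [-0.5, -0.3, -0.2]
grip_width: 0.5
[ 0.44284051 -0.07652733  0.15079642] 86.03746358044964 [-5.10777467e-04 -6.40873307e-04 -9.99999664e-01]
[(0, [0.0006, 0.0002, 0.0304]), (0, [0.0006, 0.0002, 0.0304])]
```

```bash
python3 -m pendant '[[[0,0,0.3],[0.0006,0.0002,0.03],0],[[0,0,0],[0.0006,0.0002,0.03],0],[[0,0,0],[0,0,0],0]]'; python3 - <<'E'
from ov import *
s,p,r=cur(); print(p,yaw(r),r.as_matrix()[:,2])
go("scene","scene7",(340,205,90,70),8,[])
E
```

```text
time: 13.05
position: [0.4415, -0.0754, 0.0891]
tool_rot: [-2.301, -2.132, 0.004]
ft_force: [-0.5, -0.8, 0.4]
grip_width: 0.499
[ 0.4415122  -0.07537915  0.08911771] 85.61941973813708 [-0.0046692   0.00171057 -0.99998764]
```

View pics/scene7.png

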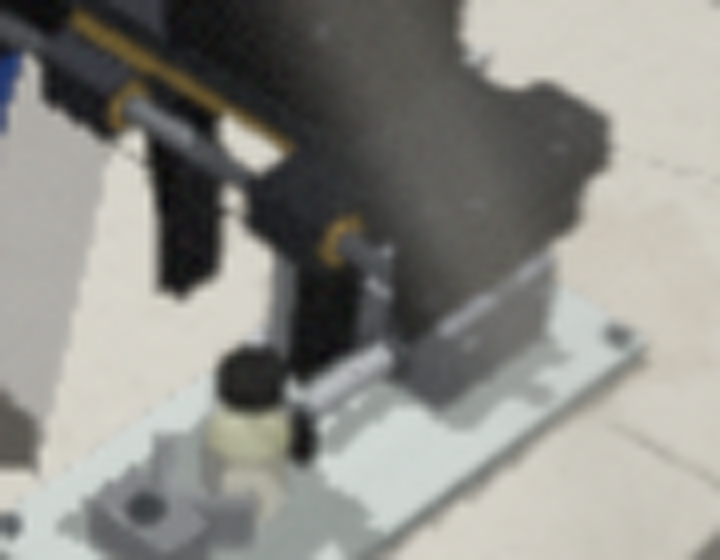

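```bash
python3 -m pendant '[[[0,0,0],[0,0.0008,0.02],0],[[0,0,0],[0,0,0.02],0],[[0,0,0],[0,0,0.015],0],[[0,0,0],[0,0,0],0]]'; python3 -c "
from plan import *
s,p,r=cur();print(p,yaw(r),s['ft_force'])"
```

```text
time: 13.6
position: [0.4442, -0.0752, 0.0358]
tool_rot: [-2.304, -2.134, 0.001]
ft_force: [-0.6, 0.8, 0.8]
grip_width: 0.499
[ 0.44418526 -0.07523092  0.03575013] 85.60341987774562 [-0.56851989  0.76907595  0.81233341]
```

Grip, lift 1.5 mm, shift 4.5 mm along +x (tool y), and measure.

```bash
python3 -m pendant '[[[0,0,0],[0,0,0.001],0.2],[[0,0,0],[0,0,0],0.4],[[0,0,0],[0,0,0],0.6],[[0,0,0],[0,0,0],0.8],[[0,0,0],[0,0,0],0.8],[[0,0,0],[0,0,0],0.8],[[0,0,0],[0,0,0],0.8]]' 12; python3 -c "
from plan import *
s,p,r=cur();print(p,yaw(r),s['ft_force'])"
```

```text
time: 14.48
position: [0.4449, -0.0753, 0.0354]
tool_rot: [2.305, 2.134, 0.0]
ft_force: [-0.8, -0.5, 6.1]
grip_width: 0.307
[ 0.44488494 -0.07525012  0.03539073] 85.59914503717259 [-0.8371964  -0.53870349  6.05192761]
```

```bash
python3 -m pendant '[[[0,0,0],[0,0,-0.002],0.8],[[0,0,0],[0,0.0025,0],0.8],[[0,0,0],[0,0.0015,0],0.8],[[0,0,0],[0,0,0],0.8]]'; python3 -c "
from plan import *
s,p,r=cur();print(p,yaw(r),s['ft_force'],s['grip_width']*87)"
```

```text
time: 14.98
position: [0.4485, -0.0753, 0.0367]
tool_rot: [-2.305, -2.134, 0.0]
ft_force: [0.1, -0.2, -0.0]
grip_width: 0.306
[ 0.44846536 -0.07533927  0.03674075] 85.60738530329222 [ 0.10132023 -0.22695092 -0.04552717] 26.62071421335934
```

```bash
python3 -m pendant '[[[0,0,0],[0,0,0.001],0.8],[[0,0,0],[0,0,0.0006],0.8],[[0,0,0],[0,0,0],0.8]]'
```

```text
time: 15.35
position: [0.4484, -0.0754, 0.0355]
tool_rot: [-2.305, -2.135, 0.0]
ft_force: [-1.7, 0.4, 1.9]
grip_width: 0.307
```

```bash
python3 -m pendant '[[[0,0,0],[0,0,0],0.3],[[0,0,0],[0,0,0],0.2],[[0,0,0],[0,0,0],0.1],[[0,0,0],[0,0,0],0],[[0,0,0],[0,0,0],0],[[0,0,0],[0,0,-0.01],0],[[0,0,0],[0,0,-0.03],0],[[0,0,0],[0,0,-0.05],0]]' && python3 -m pendant '[[[0,0,0],[0,0,-0.04],0],[[0,0,-9.9],[-0.0206,-0.0025,0],0],[[0,0,-9.9],[-0.0199,-0.006,0],0],[[0,0,-9.9],[-0.0186,-0.0093,0],0.2],[[0,0,-9.9],[-0.0167,-0.0124,0],0.4],[[0,0,-9.9],[-0.0143,-0.0151,0],0.58],[[0,0,-9.9],[-0.0115,-0.0173,0],0.58],[[0,0,-9.9],[-0.0084,-0.019,0],0.58]]' && python3 -m pendant '[[[0,0,-9.9],[-0.005,-0.0202,0],0.58],[[0,0,-9.9],[-0.0014,-0.0207,0],0.58],[[0,0,-9.9],[0.0022,-0.0207,0],0.58],[[0,0,-9.9],[0.0057,-0.02,0],0.58],[[0,0,0],[0,0,0],0.58]]'
python3 - <<'E'
from ov import *
Lt=Clamp(.4444,-.1206)
go("top","top8",(285,225,115,85),6,[(Lt.plate(),(0,255,0))])
go("scene","scene8",(330,205,100,90),6,[])
s,p,r=cur();print(p,yaw(r),s['joint_positions'].round(2),s['grip_width']*87)
E
```

```text
time: 16.35
position: [0.4473, -0.075, 0.1257]
tool_rot: [-2.302, -2.133, 0.001]
ft_force: [0.3, -0.2, -0.8]
grip_width: 0.499
time: 17.35
position: [0.4201, -0.2186, 0.1661]
tool_rot: [0.673, 3.068, -0.0]
ft_force: [-0.5, -1.0, 0.5]
grip_width: 0.211
time: 17.98
position: [0.4033, -0.3009, 0.1659]
tool_rot: [-0.389, 3.117, -0.001]
ft_force: [-0.1, -0.2, 0.8]
grip_width: 0.21
[ 0.4040777  -0.29880589  0.16565606] -165.66339953538235 [ 1.1   0.07 -0.53  1.87  0.04  1.21  2.38] 18.14117655146146
```

View pics/top8.png

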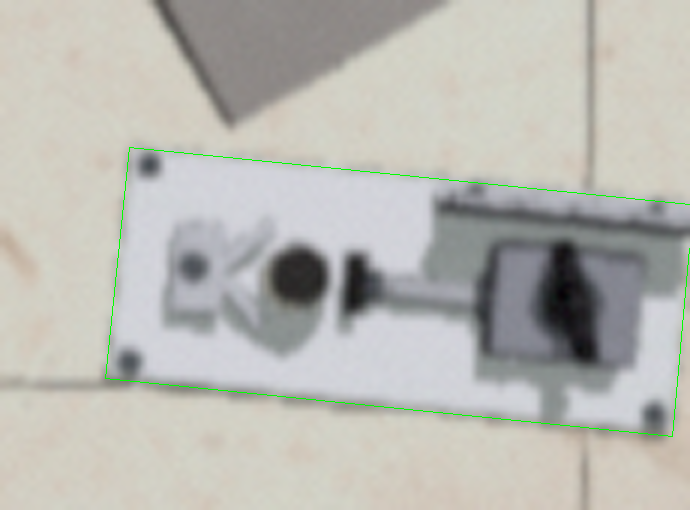

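View pics/scene8.png

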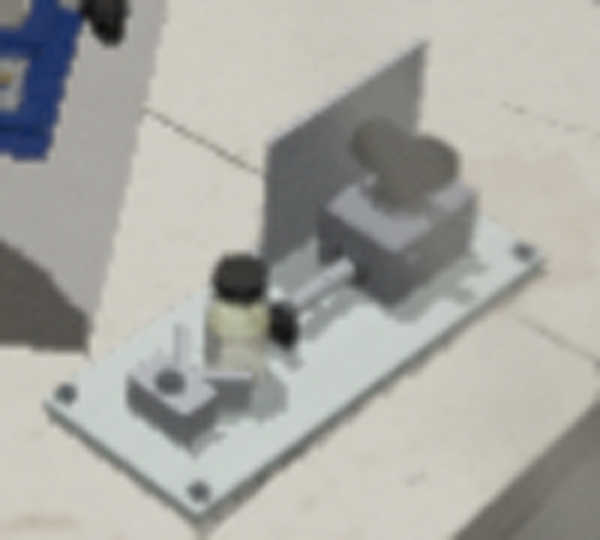

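```bash
python3 - <<'E'
from ov import *
s,p,r=cur()
o,p,r=seg(p,r,(.4410,-.1775,.115),4,.2)
for x in o: print(x)
E
```

```text
(0.2, [-0.0164, 0.0271, 0.0127])
(0.2, [-0.0164, 0.0271, 0.0127])
(0.2, [-0.0163, 0.0272, 0.0127])
(0.2, [-0.0162, 0.0273, 0.0127])
```

```bash
python3 -m pendant '[[[0,0,0.2],[-0.0164,0.0271,0.0127],0.58],[[0,0,0.2],[-0.0164,0.0271,0.0127],0.58],[[0,0,0.2],[-0.0164,0.0272,0.0127],0.58],[[0,0,0.2],[-0.0162,0.0273,0.0127],0.58],[[0,0,0],[0,0,0],0.58],[[0,0,0],[0,0,0],0.58]]'
python3 - <<'E'
from ov import *
go("scene","scene9",(350,175,100,75),8,[])
go("top","top9",(315,225,115,85),6,[])
s,p,r=cur();print(p,yaw(r),s['joint_positions'].round(2),s['grip_width']*87)
E
```

```text
time: 18.82
position: [0.4406, -0.178, 0.1149]
tool_rot: [-0.374, 3.119, -0.001]
ft_force: [-0.1, -1.4, 0.2]
grip_width: 0.213
[ 0.44054297 -0.17900063  0.11500875] -166.3986888191225 [ 0.96  0.07 -0.65  1.99  0.05  1.1   2.1 ] 18.285517286457733
```

View pics/scene9.png

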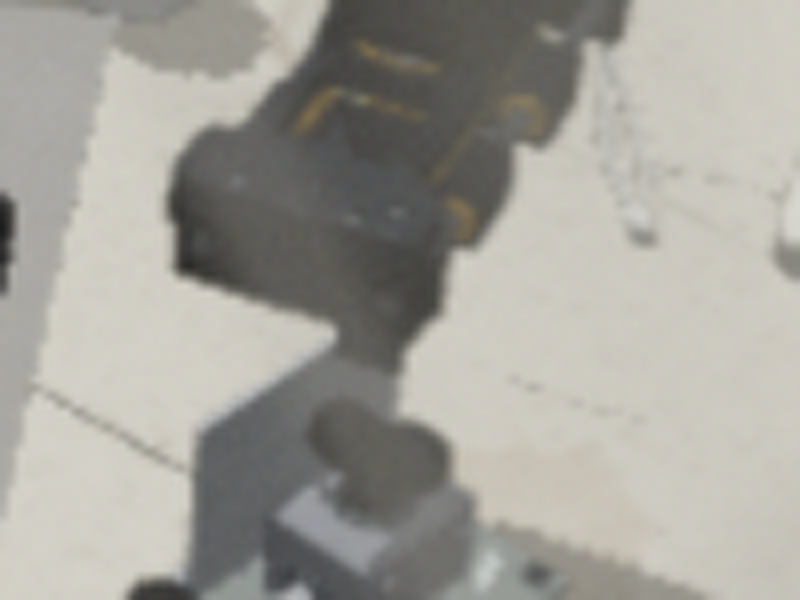

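View pics/top9.png

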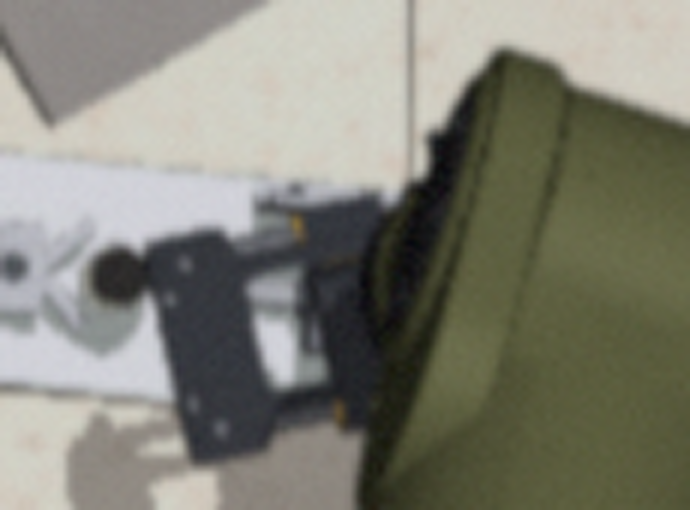

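```bash
python3 -m pendant '[[[0,0,0],[0,0.001,0.02],0.58],[[0,0,0],[0,0,0.012],0.58],[[0,0,0],[0,0,0],0.58]]';python3 -c "
from plan import *
s,p,r=cur();print(p,yaw(r),s['ft_force'])"
```

```text
time: 19.3
position: [0.4394, -0.1774, 0.0818]
tool_rot: [0.373, -3.118, -0.002]
ft_force: [-1.4, 0.3, 0.8]
grip_width: 0.207
[ 0.43942655 -0.17737369  0.08177223] -166.3568729736371 [-1.39973587  0.3222005   0.84203798]
```

```bash
python3 -m pendant '[[[0,0,0],[0,0,0.008],0.58],[[0,0,0],[0,0,0.008],0.58],[[0,0,0],[0,0,0.006],0.58],[[0,0,0],[0,0,0],0.58]]'; python3 - <<'E'
from ov import *
s,p,r=cur();print(p,yaw(r),s['ft_force'],s['torque'])
go("scene","scene10",(350,175,100,75),8,[])
E
```

```text
time: 19.8
position: [0.4399, -0.177, 0.06]
tool_rot: [0.375, -3.118, -0.001]
ft_force: [-0.8, -1.0, 0.0]
grip_width: 0.212
[ 0.4398508  -0.17703752  0.05997083] -166.29113151117707 [-0.78084506 -0.95423052  0.00386631] [ 0.10578601 -0.16040746 -0.03929295]
```

View pics/scene10.png

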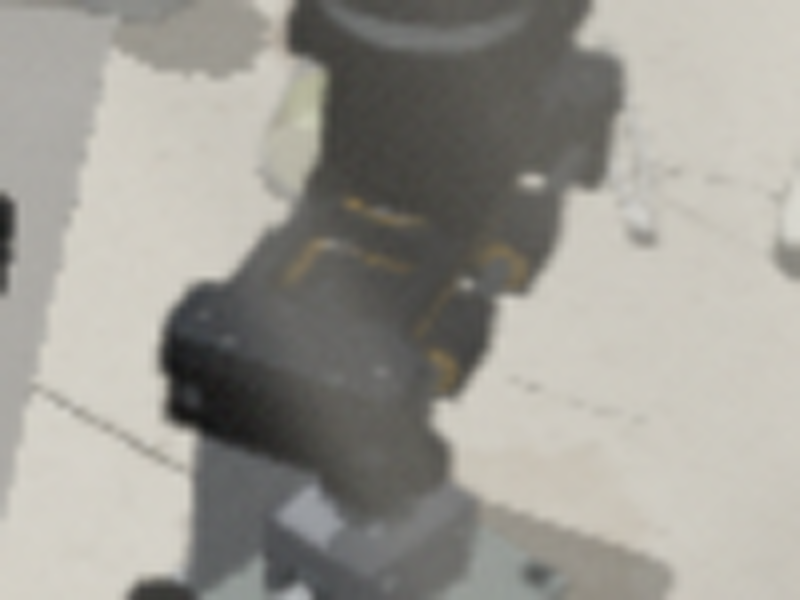

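```bash
python3 -m pendant '[[[0,0,0],[0,0,0],0.58]]' >/dev/null; python3 -c "
from plan import *
s,p,r=cur();print(s['torque'])"; python3 -m pendant '[[[0,0,0],[0,0,0],0.7],[[0,0,0],[0,0,0],0.8],[[0,0,0],[0,0,0],0.9],[[0,0,0],[0,0,0],1],[[0,0,0],[0,0,0],1],[[0,0,0],[0,0,0],1]]' 40; python3 -c "
from plan import *
s,p,r=cur();print(p,yaw(r),s['ft_force'],s['torque'],s['grip_width']*87)"
```

```text
[ 0.13039344 -0.10433955 -0.03859229]
time: 20.72
position: [0.4409, -0.1795, 0.0608]
tool_rot: [-0.373, 3.118, -0.005]
ft_force: [2.2, -6.3, -3.4]
grip_width: 0.086
[ 0.44093834 -0.17949358  0.06079651] -166.36536157537455 [ 2.18071081 -6.32178559 -3.37292685] [-1.01585427 -0.62740463 -0.06071722] 7.4598530922620885
```

```bash
python3 -m pendant '[[[0,0,0],[0,-0.0022,0],1],[[0,0,0],[0,0,0],1]]'; python3 -c "
from plan import *
s,p,r=cur();print(p,yaw(r),s['ft_force'],s['torque'],s['grip_width']*87)"
```

```text
time: 20.98
position: [0.441, -0.1796, 0.0608]
tool_rot: [-0.374, 3.119, -0.0]
ft_force: [-0.4, -1.2, 0.9]
grip_width: 0.091
[ 0.44095292 -0.17956023  0.06076203] -166.30753647800097 [-0.42552256 -1.22718655  0.89208617] [-0.21298296 -0.18262625 -0.10297511] 7.941190627583396
```

```bash
cat > rd.py <<'E'
from plan import *
s,p,r=cur();print("t",round(s['time'],2),p.round(4),"yaw",round(yaw(r),2),"F",s['ft_force'].round(1),"Mz",s['torque'][2].round(3),"w",round(s['grip_width']*87,1),"qd7",s['qd'][6].round(2))
E
python3 -m pendant '[[[0,0,3],[0,0,0],1],[[0,0,3],[0,0,0],1],[[0,0,3],[0,0,0],1]]'>/dev/null; python3 rd.py; python3 -m pendant '[[[0,0,3],[0,0,0],1],[[0,0,3],[0,0,0],1]]'>/dev/null; python3 rd.py;python3 -m pendant '[[[0,0,3],[0,0,0],1],[[0,0,3],[0,0,0],1]]'>/dev/null; python3 rd.py;
```

```text
t 21.35 [ 0.441  -0.1796  0.0608] yaw -175.33 F [ 1.1 -2.3  0.6] Mz 0.226 w 7.8 qd7 -0.41
t 21.6 [ 0.441  -0.1796  0.0608] yaw 178.67 F [ 1.  -1.2  0.9] Mz 0.225 w 7.6 qd7 -0.41
t 21.85 [ 0.441  -0.1797  0.0608] yaw 172.66 F [ 0.3 -2.3  1. ] Mz 0.251 w 7.9 qd7 -0.41
```

```bash
for i in 1; do python3 -m pendant '[[[0,0,3],[0,0,0],1],[[0,0,3],[0,0,0],1]]'>/dev/null; python3 rd.py; python3 -m pendant '[[[0,0,3],[0,0,0],1],[[0,0,3],[0,0,0],1]]'>/dev/null; python3 rd.py;python3 -m pendant '[[[0,0,3],[0,0,0],1],[[0,0,3],[0,0,0],1]]'>/dev/null; python3 rd.py; python3 -m pendant '[[[0,0,3],[0,0,0],1],[[0,0,3],[0,0,0],1]]'>/dev/null; python3 rd.py; done
```

```text
t 22.1 [ 0.441  -0.1797  0.0608] yaw 166.66 F [ 0.6 -2.1  0.5] Mz 0.202 w 7.8 qd7 -0.41
t 22.35 [ 0.441  -0.1797  0.0608] yaw 160.66 F [ 1.6 -2.7  0.3] Mz 0.244 w 7.6 qd7 -0.41
t 22.6 [ 0.441  -0.1798  0.0608] yaw 154.66 F [ 1.  -2.8  0.2] Mz 0.255 w 8.1 qd7 -0.41
t 22.85 [ 0.441  -0.1798  0.0608] yaw 148.67 F [ 1.1 -2.8  1.4] Mz 0.23 w 7.6 qd7 -0.41
```

```bash
python3 - <<'E'
from ov import *
go("scene","scene11",(330,205,100,90),6,[])
go("top","top11",(285,225,115,85),6,[])
E
```

```text
(no output)
```

View pics/scene11.png

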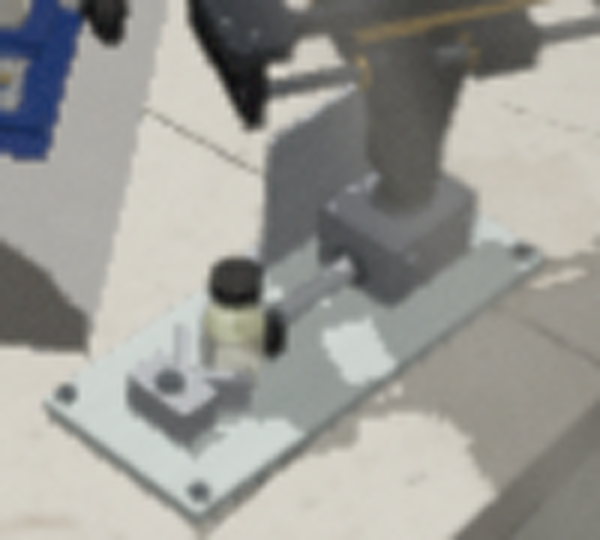

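View pics/top11.png

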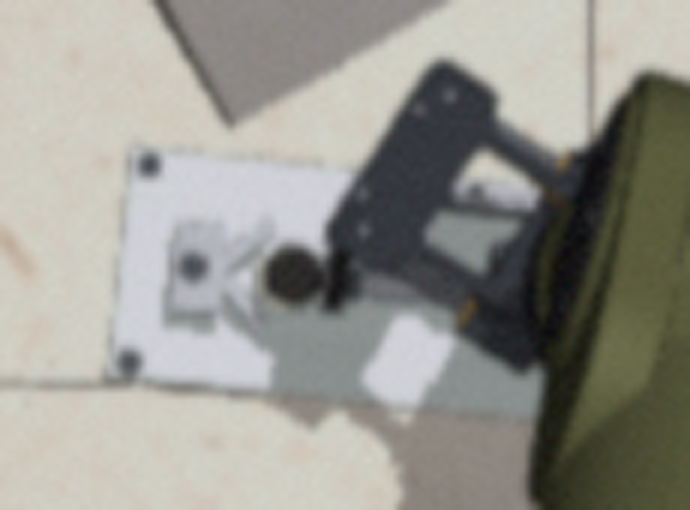

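```bash
for i in 1; do python3 -m pendant '[[[0,0,3],[0,0,0],1],[[0,0,3],[0,0,0],1]]'>/dev/null; python3 rd.py; python3 -m pendant '[[[0,0,3],[0,0,0],1],[[0,0,3],[0,0,0],1]]'>/dev/null; python3 rd.py;python3 -m pendant '[[[0,0,3],[0,0,0],1]]'>/dev/null; python3 rd.py; python3 -m pendant '[[[0,0,3],[0,0,0],1]]'>/dev/null; python3 rd.py; done
```

```text
t 23.2 [ 0.4409 -0.1798  0.0608] yaw 142.7 F [ 0.  -2.7  1. ] Mz 0.204 w 8.0 qd7 -0.41
t 23.45 [ 0.4409 -0.1798  0.0608] yaw 136.71 F [-0.7 -2.8  0.8] Mz 0.244 w 7.7 qd7 -0.41
t 23.57 [ 0.4409 -0.1798  0.0607] yaw 133.71 F [-0.8 -1.8  1.4] Mz 0.183 w 7.9 qd7 -0.41
t 23.7 [ 0.4409 -0.1798  0.0607] yaw 130.71 F [ 0.1 -2.8  1.6] Mz 0.226 w 7.6 qd7 -0.41
```

```bash
for i in 1; do python3 -m pendant '[[[0,0,3],[0,0,0],1]]'>/dev/null; python3 rd.py; python3 -m pendant '[[[0,0,3],[0,0,0],1]]'>/dev/null; python3 rd.py;python3 -m pendant '[[[0,0,3],[0,0,0],1]]'>/dev/null; python3 rd.py; python3 -m pendant '[[[0,0,3],[0,0,0],1]]'>/dev/null; python3 rd.py; python3 -m pendant '[[[0,0,3],[0,0,0],1]]'>/dev/null; python3 rd.py; done
```

```text
t 23.82 [ 0.4409 -0.1799  0.0608] yaw 127.7 F [ 0.1 -1.9  1.7] Mz 0.265 w 7.8 qd7 -0.41
t 23.95 [ 0.4409 -0.1799  0.0608] yaw 124.7 F [-0.2 -2.6  0.8] Mz 0.234 w 7.8 qd7 -0.41
t 24.07 [ 0.4409 -0.1799  0.0608] yaw 121.7 F [-0.4 -2.2  1.5] Mz 0.175 w 7.7 qd7 -0.41
t 24.2 [ 0.4408 -0.1799  0.0608] yaw 118.71 F [-0.5 -2.   0.6] Mz 0.322 w 7.6 qd7 -0.41
t 24.32 [ 0.4408 -0.1799  0.0607] yaw 115.71 F [-0.  -3.1  1.7] Mz 0.23 w 8.0 qd7 -0.41
```

```bash
python3 - <<'E'
from ov import *
go("top","top12",(285,225,115,85),6,[])
E
```

```text
(no output)
```

View pics/top12.png

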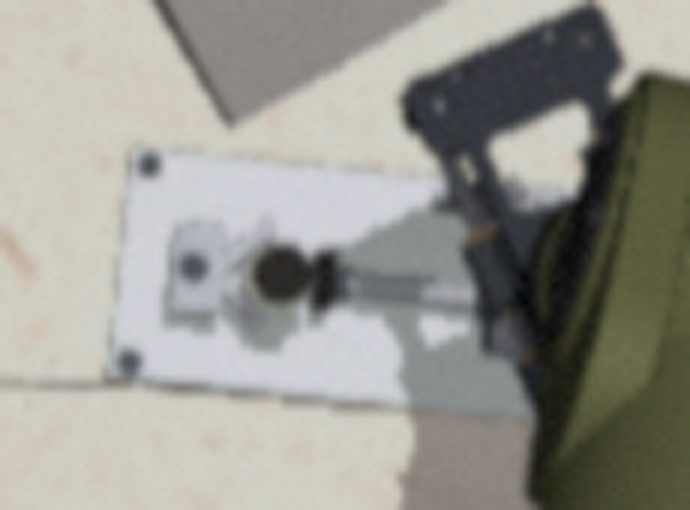

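```bash
for i in 1; do python3 -m pendant '[[[0,0,3],[0,0,0],1]]'>/dev/null; python3 rd.py; python3 -m pendant '[[[0,0,3],[0,0,0],1]]'>/dev/null; python3 rd.py;python3 -m pendant '[[[0,0,3],[0,0,0],1]]'>/dev/null; python3 rd.py; python3 -m pendant '[[[0,0,3],[0,0,0],1]]'>/dev/null; python3 rd.py; done;  python3 - <<'E'
from ov import *
go("top","top13",(285,225,115,85),6,[])
E
```

```text
t 24.5 [ 0.4408 -0.1799  0.0608] yaw 112.76 F [-0.5 -2.9  0.7] Mz 0.306 w 7.4 qd7 -0.42
t 24.62 [ 0.4408 -0.1799  0.0608] yaw 109.73 F [ 0.1 -3.3  2. ] Mz 0.294 w 7.8 qd7 -0.41
t 24.75 [ 0.4408 -0.1799  0.0608] yaw 106.74 F [ 0.2 -2.6  1.4] Mz 0.303 w 7.7 qd7 -0.41
t 24.88 [ 0.4408 -0.1799  0.0608] yaw 103.74 F [ 0.1 -2.9  1.6] Mz 0.254 w 7.6 qd7 -0.41
```

View pics/top13.png

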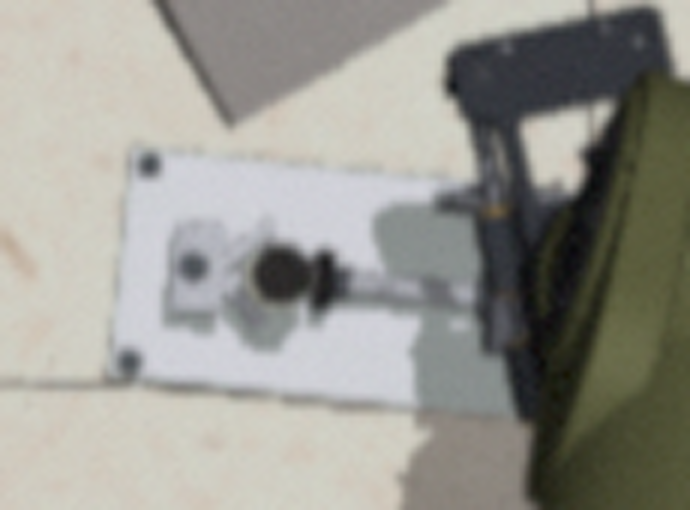

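```bash
python3 - <<'E'
from ov import *
Lt=Clamp(.4444,-.1206)
for n,deg in((8,0),(11,45),(12,78),(13,90)):
    d=pickle.load(open(f"pics/top{n}.pkl","rb")); g=d["color"].astype(float).mean(2)
    # cap: weighted darkness in window left of pad
    def cen(u0,u1,v0,v1,z,th=70):
        P=[];W=[]
        for v in range(v0,v1):
            for u in range(u0,u1):
                w=max(0,min(1,(120-g[v,u])/70))
                if w>0.2: P.append((u,v));W.append(w)
        P=np.array(P,float);W=np.array(W);c=(P*W[:,None]).sum(0)/W.sum(); return c,W.sum(),Lt.inv(atz(d,*c,z))
    # separate cap/pad: profile along row band
    prof=g[266:274,322:352].mean(0).round().astype(int)
    print(deg,prof)
E
```

```text
0 [180 177 179 182 183 182 167 151 112  77  62  55  52  51  55  65  85 137
 188 186 127  72  62  80 115 141 161 181 187 192]
45 [178 176 178 180 175 157 144 112  76  60  53  50  51  53  61  74  87  74
  42  27  33  49  63  74  78  78  78  76  73  72]
78 [177 175 169 149 137 106  71  55  51  47  48  50  57  76  92  80  58  50
  62  88 107 123 128 126 125 125 127 128 128 128]
90 [177 173 164 148 140 109  72  54  48  48  49  51  61  76  92  85  61  53
  80 117 137 160 178 184 184 178 165 150 146 147]
```

```bash
python3 -m pendant '[[[0,0,3],[0,0,0],1]]'>/dev/null; python3 rd.py; python3 -m pendant '[[[0,0,2],[0,0,0],1]]'>/dev/null; python3 rd.py;python3 -m pendant '[[[0,0,2],[0,0,0],1]]'>/dev/null; python3 rd.py
```

```text
t 25.05 [ 0.4408 -0.1799  0.0608] yaw 100.78 F [-0.6 -3.1  1.2] Mz 0.32 w 8.0 qd7 -0.42
t 25.18 [ 0.4408 -0.1799  0.0608] yaw 98.74 F [-0.7 -3.9  1.7] Mz 0.385 w 7.9 qd7 -0.28
t 25.3 [ 0.4408 -0.1799  0.0607] yaw 96.66 F [-1.5 -4.1  2.7] Mz 0.374 w 7.6 qd7 -0.28
```

```bash
python3 - <<'E'
import numpy as np
from scipy.optimize import curve_fit
a=np.radians([9,15,21,27,33,39,45,51,57,60,63,66,69,72,75,78,81,84,87,90,93,95,97])
m=np.array([.226,.225,.251,.202,.244,.255,.23,.204,.244,.183,.226,.265,.234,.175,.322,.23,.306,.294,.303,.254,.32,.385,.374])
f=lambda x,c,h:c+.25*np.maximum(0,x-h)
p,C=curve_fit(f,a,m,p0=[.23,1.25]);print(p,np.degrees(p[1]),np.sqrt(np.diag(C)),"excess",f(a[-1],*p)-p[0])
E
```

```text
[0.22992308 1.22151283] 69.98752979928206 [0.00944008 0.05726638] excess 0.11786413602484544
```

Fit: home at 70° of turn, and the moving torque is now 0.118 N m above free (snug is 0.12). I'm stopping and releasing with a small opening, because the jaws now face the guard.

```bash
python3 -m pendant '[[[0,0,0],[0,0,0],1]]'; python3 rd.py; python3 -m pendant '[[[0,0,0],[0,0,0],0.8],[[0,0,0],[0,0,0],0.7],[[0,0,0],[0,0,0],0.64],[[0,0,0],[0,0,0],0.64],[[0,0,0],[0,0,0],0.64]]'; python3 rd.py
```

```text
time: 25.42
position: [0.4408, -0.1799, 0.0608]
tool_rot: [2.087, 2.347, -0.001]
ft_force: [-1.3, -4.5, 3.6]
grip_width: 0.092
t 25.43 [ 0.4408 -0.1799  0.0608] yaw 96.7 F [-1.3 -4.5  3.6] Mz 0.231 w 8.0 qd7 0.01
time: 26.05
position: [0.4408, -0.1792, 0.0605]
tool_rot: [-2.088, -2.347, -0.0]
ft_force: [-1.3, -0.8, -0.3]
grip_width: 0.181
t 26.05 [ 0.4408 -0.1792  0.0605] yaw 96.71 F [-1.3 -0.8 -0.3] Mz 0.07 w 15.7 qd7 0.0
```

```bash
python3 -m pendant '[[[0,0,0],[0,0,-0.006],0.64],[[0,0,0],[0,0,-0.012],0.64],[[0,0,0],[0,0,-0.02],0.64],[[0,0,0],[0,0,-0.03],0.64],[[0,0,0],[0,0,-0.04],0.64],[[0,0,0],[0,0,0],0.64]]'; python3 rd.py; python3 - <<'E'
from plan import *
s,p,r=cur()
for x in seg(p,r,(.40,-.32,.2),4)[0]: print(x)
E
```

```text
time: 26.8
position: [0.4433, -0.1803, 0.1728]
tool_rot: [2.083, 2.342, 0.002]
ft_force: [0.9, 0.5, 0.8]
grip_width: 0.181
t 26.8 [ 0.4433 -0.1803  0.1728] yaw 96.7 F [0.9 0.5 0.8] Mz 0.018 w 15.8 qd7 -0.0
(0, [-0.0335, -0.0148, -0.0067])
(0, [-0.0335, -0.0148, -0.0067])
(0, [-0.0335, -0.0148, -0.0067])
(0, [-0.0335, -0.0148, -0.0067])
```

```bash
python3 -m pendant '[[[0,0,0],[-0.0335,-0.0148,-0.0067],0.64],[[0,0,0],[-0.0335,-0.0148,-0.0067],0.64],[[0,0,0],[-0.0335,-0.0148,-0.0067],0.64],[[0,0,0],[-0.0335,-0.0148,-0.0067],0.64],[[0,0,0],[0,0,0],0.64],[[0,0,0],[0,0,0],0.64]]'; python3 - <<'E'
from ov import *
Lt=Clamp(.4444,-.1206)
d=go("top","top14",(285,225,115,85),6,[])
go("scene","scene14",(330,205,100,90),6,[])
g=d["color"].mean(2); print(g[266:274,322:352].mean(0).round().astype(int))
E
```

```text
time: 27.55
position: [0.3977, -0.3185, 0.195]
tool_rot: [-2.087, -2.347, -0.001]
ft_force: [0.5, 1.5, 0.5]
grip_width: 0.178
[179 175 166 150 141 106  69  53  49  48  49  51  62  76  93  84  60  54
  79 117 140 164 181 187 186 186 186 188 189 192]
```

View pics/top14.png

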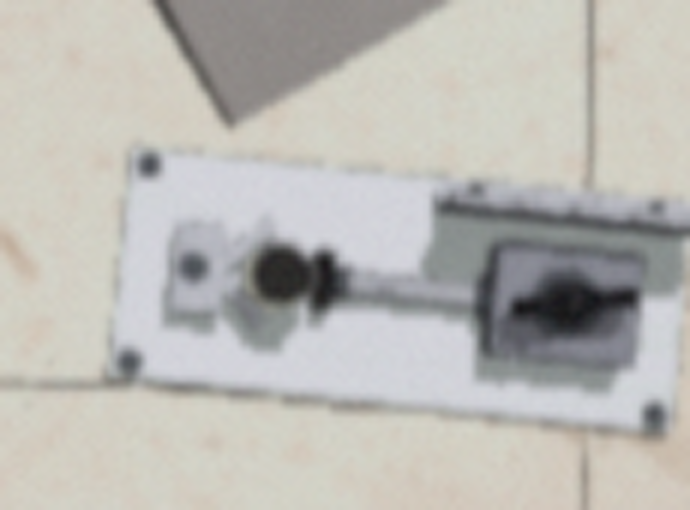

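View pics/scene14.png

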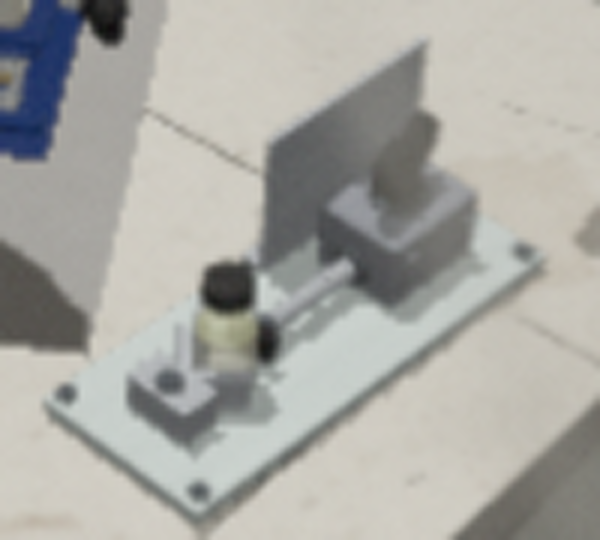

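The top view shows the vial seated in the V at (282,274) with the pad behind it at (325,280). The wing lies from (513,308) to (638,295), so it has held its turn of about 97°. The arm is clear, so I'm handing in.

```bash
python3 -c "
from bench import order
print(order.close_job())"
```

```text
the job is handed in; nothing more can be done
None
```

I stood the vial upright in the gap, let it go, then turned the winged knob about 97° clockwise until the vial was home in the V and snug. The job was handed in at about 27.6 s of the 64 s allowed, and it reports no verdict.

- **Placing:** After the first placing, both cameras put the vial about 4 mm off the clamp's middle line. The two cameras' world positions also disagreed by about 4 mm. I re-gripped the vial and shifted it, and the top picture then showed it on the line.
- **Tightening:** The free turning torque was about 0.23 N m. A fit put the vial home at about 70° of turn, and the pictures agree: the vial did not move between 78° and 90°. When I stopped, the moving torque was about 0.118 N m above free, against a snug value of 0.12. Single torque readings were noisy (about ±0.035 N m), so this rests on the fit. I estimate the clamping force at about 12 N, but I could not measure it directly.
- **Last checks:** With the arm clear, the pictures show the vial upright in the V, with the pad against it. The knob stayed where I left it, at about 97° of turn. I felt nothing unusual when releasing next to the guard. I took no final picture to confirm the other bench items; the arm did not go near them.

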